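Take up a brake adjuster through its inspection slot and shut the cover

TASK

Take the adjusting spoon out of its wooden block and, with its blade through the slot in the sloping face of the adjuster housing, push the star wheel up the slope tooth by tooth until the needle on the dial points at the long thick mark. Then put the spoon back upright in its block and push the hinged cover gently down over the slot until it is fully shut, without slamming it. Leave the tools, tins and blocks lying around where they are.

Things in the scene. Friction and masses are not known exactly. Their poses are not given: they have to be found in the camera images.
- sloping_face: Face of the fixed grey adjuster housing (box 180 mm wide, 138 mm high), sloping up away from the robot at 28 degrees to the bench. Origin at the slot's centre on the outer surface, 105 mm above the bench. Axes: x up the slope, y to the left across the slot, z straight out of the face, leaning to the robot. Face: x -64 to +70, y -55 to +125 mm, 6 mm thick.
- slot (a point): Centre of the slot through the sloping face, on the outer surface (the face's origin and axes). Open over x = -28.5 to +28.5 mm (along the slope) and y = -13 to +13 mm; the star wheel runs right under it. Too short to push a tooth much more than one tooth spacing in a stroke.
- dial (a point): Centre of the white dial, 72 mm across, on the face 80 mm left of the slot. Eight marks 45 degrees apart; the long thick one is at the up-slope side. The dark needle (24 mm) turns with the star wheel one to one, clockwise seen from outside.
- wheel_axis (a point): Centre of the steel star wheel, 54 mm below the face's outer surface straight under the slot's centre; it turns about the face's y. Eight radial teeth 45 degrees (0.785 rad) apart, 7 mm thick, 20 mm wide, tip radius 45 mm, so a tooth under the slot's centre ends 9 mm below the outer surface. The gaps between the teeth are open down to radius 28 mm.
- star_wheel (a joint): Angle of the star wheel (rad), stops at 0 and 3.1. It grows when the teeth under the slot are pushed up the slope. The needle is at the long mark at 2.4. At value q the teeth stand at q - 2.26 + k*0.785 rad from the face's normal, positive up-slope. Friction (about 2 N at a tooth tip) holds it where it is left; no ratchet.
- spoon_handle (a point): Middle of the spoon's square wooden handle, 26 x 26 x 50 mm (25 mm to either side along z). Axes: z from blade to handle, y across the blade's width, x through its thickness. Below the handle a steel shoulder 34 x 42 x 8 mm, then a flat blade 5 mm thick (x), 16 wide (y), 70 long. Total 128 mm, 0.16 kg. In the block it hangs upright by its shoulder, this point 113 mm above the bench.
- spoon_tip (a point): Middle of the free end of the spoon's blade, 103 mm from the handle's middle along the spoon's axis.
- block_mouth (a point): Centre of the pocket's mouth in the top of the fixed wooden rest block (76 x 84 mm, 80 mm high). The pocket goes right through, 18 mm along its x and 29 mm along its y; the spoon's blade stands in it with play, its width along y. The spoon's shoulder rests on the block's top, so the handle's middle is then 33 mm above this point.
- cover (a joint): Opening angle of the dark steel cover of the slot (rad): 0 shut flat on the face, 1.6 to 1.9 as found, 2.1 at most. 66 mm wide, 6 mm thick, 92 mm from hinge to free edge, 0.6 kg. The stiff hinge holds it where it is left; 2 to 10 N at the free part swings it shut.
- cover_hinge (a point): Middle of the cover's hinge line, which runs along the face's y at the top of the slope (face coordinates x +60, z +6.5 mm). At angle q the cover points from here along (-cos q, 0, sin q) in the face's axes: shut, down the slope. Its surfaces are 3 mm to either side of that line.
- cover_edge (a point): Middle of the cover's free edge (a rounded bead, 8 mm thick), 92 mm from the hinge line.
- compound_bar: Bystander: green bar of polishing compound 42 x 69 mm, 34 mm high; origin under its middle.
- flat_tin: Bystander: closed flat brown tin 84 x 120 mm, 30 mm high; origin under its middle.
- brass_block: Bystander: brass bar 80 x 37 mm, 16 mm high; origin under its middle.
- gouge: Bystander: gouge 171 mm long with wooden handle, 27 mm high; origin under its middle.

How it is judged (in metres and radians):
On the way, in this order (a step that is already met when the one before it is completed fails the run):
1. the needle points at the long mark while the spoon's blade is in the slot (value of joint star_wheel between 2.23 and 2.57 rad and z of spoon_tip in the frame of sloping_face between -0.06 and -0.008 m and y of spoon_tip in the frame of sloping_face between -0.02 and 0.02 m), for 0.1 s.
2. the cover is shut (value of joint cover below 0.07 rad), for 0.2 s.
At the end, for the whole second after the job is handed in: The needle points at the long mark (star wheel within 0.17 rad of 2.4), the cover is shut (within 0.07 rad), and the spoon stands upright in its block with its shoulder down on the wood (blade tip within 25 mm of the bench, upright within 0.15 rad) (value of joint star_wheel between 2.23 and 2.57 rad and value of joint cover below 0.07 rad and horizontal distance between each of spoon_handle, spoon_tip and block_mouth below 0.02 m and height (world z) of spoon_tip below 0.025 m and angle between spoon_handle's own z axis and vertical below 0.15 rad); the robot touches nothing.
It fails at once if the cover slams: it closes faster than 2 rad/s over its last 0.35 rad (value of joint cover below 0.35 rad and velocity of joint cover below -2 rad/s).
It fails at once if one of the other things (compound bar, flat tin, brass block, gouge) is shifted by more than 30 mm (distance of any of compound_bar, flat_tin, brass_block, gouge from where it was at the start of the episode above 0.03 m).
It also fails if it takes over 72 s, if anything falls off the work surface, if the arm or the gripper's body presses on something with over 40 N, if the wrist force passes 120 N, or if a joint passes its speed limit or range.

ROBOT

A 6-joint arm with a two-finger parallel gripper is mounted at the origin on a cart in front of the work surface, level with it; the furniture and walls round the work are solid. World frame = base frame: x ahead of the robot, y to its left, z up, the work surface at z = 0. Lengths are in mm, angles in rad, forces in N, time in s.
With the tool pointing down it reaches from about 300 to 825 mm from the base axis. Payload 5.4 kg.
Tool frame: the origin (TCP) lies at the very end of the fingers, on their centre line; the grasp point (between the pads) lies 19 mm behind it; z points along the fingers, y is the direction in which the jaws open and shut (so a half turn about z gives the same grasp; the last joint's range is limited). The gripper opens to 92 mm and grips with 3 to 60 N. Pads are 20 mm wide; open, the fingers measure 128 mm over their backs; the gripper's body (75 mm by 189 mm) begins 69 mm behind the grasp point.
Start: joints at [-1.455, 0.158, 1.597, -0, 1.386, -0.21], TCP at [184.014, -544.743, 214.601] pointing down, gripper open.
Joint ranges: [-2.91, 2.91], [-0.94, 2.29], [0.18, 2.7], [-1.29, 4.43], [0.17, 2.64], [-3, 3]. Speed limits (rad/s): [2.57, 2.57, 3.14, 3.14, 3.14, 3.14].

INTERFACE

Orientations are given as a unit quaternion [w, x, y, z].
In Python, from bench import * gives the robot as it stands.
- The arm moves only by the tool arm_command, never from a script. Its argument "rows" is a list of rows, each an object of numbers: "x", "y", "z": the shift along the tool's x, y, z normalised to -1 to 1, where 1 is 0.6 m; "ax", "ay", "az": the turn, a rotation vector about the tool's x, y, z normalised to -1 to 1, where 1 is 0.5 rad; "claw": the closure, from -1 (fully open) to 1 (shut), so that 0 is half open. In form: [{"x": .., "y": .., "z": .., "ax": .., "ay": .., "az": .., "claw": ..}, ...]. A call has 1 to 5 rows; each row is the pose to reach, as a shift and turn from the pose measured when the call began, along the tool's axes at that moment; what a row does not reach only later rows make up. A row lasts 1/10 s, in which the tool goes at most 50 mm and 8.59 degrees, less where a joint would pass 70% of its speed; a pose out of reach is approached as far as the arm can. A call with a number of a shift or a turn outside -1 to 1 is refused whole. A call with a gripper value outside its range is refused whole. The fingers move at their own pace and stop on an object; the grip force is fixed at half the most. Time passes only in rows, so rows that repeat a pose let the fingers close. It gives the time, the measured TCP pose, the force and the opening at its end, in the units of the state.
- read_state(): the state, without advancing time (a new reading comes with each control period).
- snapshot(name): name is "scene" or "side" or "wrist"; returns a dict with "img" (400x640x3 uint8, red, green, blue), "vfov" (degrees; the focal length in pixels is half the picture's height over the tangent of half this angle, whatever the lens; pixels are square), "cx", "cy" (the principal point, pixels), "k1" (the pictures are not rectified: a ray, as slopes to the right and down, at radius r is drawn at 1 + k1 r^2 times it, then the intrinsics apply), "world_to_cam" (4x4, takes a point from world to camera coordinates). Camera axes: x right, y down, z forward; pixel columns grow to the right and rows downward; lengths in mm; the calibration is good to about 2 mm. A picture is of the moment at which its call begins. There is no depth.
- hand_in(): hands the job in, once; it reports no verdict.
Trained networks look in a picture, given as the dict that the camera call returned (one of the last four; its "shot" number tells which), for a name from the list of things; names that differ only in an ending like _2 or _b are one class to them, and where a whole thing is asked for, a point or a joint stands for the part that bears it (a point fixed in the world has none). Each returns a list of dicts, best first, with "confidence" (0 to 1); they miss things now and then, are a little off and sometimes report something else, mostly with a low value. They report only what shows in the picture. A call takes as long as a camera call.
- boxes_of(picture, name): "rect" ([left, top, width, height] in pixels, round what is visible of it).
- pinpoint(picture, name): "location" ([column, row] in pixels: a listed point, or the origin of a listed thing).
The state is a dict: "clock": time; "joints": joint angles; "qvel": joint speeds; "effort": joint torques, N m; "position": TCP position; "ee_rot": TCP orientation; "wrist_force": force on the tool from outside, world axes, zero at the start; "torque": the same for the moment, N m; "width": finger opening in mm.
Only numpy, scipy, OpenCV 4.12 (cv2) and the standard library are available. Lean on these libraries where they do the work, as an engineer would, in place of code of your own. Each camera call takes 0.05 s, during which the arm holds its last target.

## Working session

There is one attempt and no reset: what is moved stays moved. The work goes in short steps, Python scripts to look and compute and a tool call to move; the robot and the scene stay as the last step left them, time stands still between calls to the robot, and variables do not carry over. Pictures are saved under pics/ and viewed, and the job is handed in when it is done.

Besides the shell and the picture viewer there is one more tool, called as name(argument=value, ...), one argument or row to a line, values as JSON. arm_command: Moves the arm, as the interface text tells. Scaled input: -1 to 1 covers 0.6 m each way for a shift and 0.5 rad each way for a turn. Its arguments: {"type":"object","properties":{"rows":{"type":"array","items":{"type":"object","properties":{"x":{"type":"number","minimum":-1,"maximum":1},"y":{"type":"number","minimum":-1,"maximum":1},"z":{"type":"number","minimum":-1,"maximum":1},"ax":{"type":"number","minimum":-1,"maximum":1},"ay":{"type":"number","minimum":-1,"maximum":1},"az":{"type":"number","minimum":-1,"maximum":1},"claw":{"type":"number"}}}}},"required":["rows"]}

```bash
ls; mkdir -p pics; python3 - <<'E'
from bench import *
import cv2,pickle
print(read_state())
d={}
for n in ["scene","side"]:
    p=snapshot(n); d[n]=p
    cv2.imwrite(f"pics/{n}0.png",p["img"][:,:,::-1]); print(n,{k:v for k,v in p.items() if k!='img'})
    for t in ["slot","dial","spoon_handle","spoon_tip","block_mouth","cover_hinge","cover_edge","compound_bar","flat_tin","brass_block","gouge"]:
        r=pinpoint(p,t); print(t,[(x['location'],round(x['confidence'],2)) for x in r[:2]])
pickle.dump(d,open("d0.pkl","wb"))
print(read_state()['clock'])
E
```

```text
pics
{'clock': 0.0, 'joints': array([-1.45509072e+00,  1.59042223e-01,  1.59821393e+00, -1.16811358e-06,
        1.38619814e+00, -2.10110275e-01]), 'qvel': array([-0.00083715, -0.00082138, -0.00135988, -0.002418  , -0.00014336,
       -0.00042094]), 'effort': array([-1.56196089e-03, -3.85574770e+01, -3.22108090e+01,  6.99809915e-02,
        3.79611854e-02, -1.45146855e-04]), 'position': array([ 183.94782121, -544.1276592 ,  213.63192613]), 'ee_rot': array([-9.29810473e-04,  9.86759377e-01,  1.62188365e-01,  4.33471748e-05]), 'wrist_force': array([-0.43768911,  1.02260349,  0.31642526]), 'torque': array([-0.00794973,  0.00767803, -0.04478282]), 'width': 91.50899181438753}
scene {'vfov': 53.59907566825304, 'cx': 322.8273821349153, 'cy': 197.72826646911665, 'k1': -0.018364804637715018, 'world_to_cam': array([[-8.48468280e-01, -5.29024869e-01,  1.53057525e-02,
         5.02311343e+02],
       [-3.84768802e-01,  5.96732217e-01, -7.04175852e-01,
         3.20210960e+02],
       [ 3.63393102e-01, -6.03360050e-01, -7.09860623e-01,
         1.05026420e+03],
       [ 0.00000000e+00,  0.0000000
[... 641 characters left out ...]
   -5.78433776e+02],
       [-9.91712930e-02, -3.34948888e-01, -9.37002827e-01,
         1.52040399e+02],
       [ 3.09984224e-01,  8.84389069e-01, -3.48949503e-01,
         9.88053729e+02],
       [ 0.00000000e+00,  0.00000000e+00,  0.00000000e+00,
         1.00000000e+00]]), 'shot': 2}
slot [([308.9, 193.2], 0.58)]
dial [([298.2, 180.2], 0.87)]
spoon_handle [([287.9, 261.8], 0.88)]
spoon_tip []
block_mouth [([289.9, 281.6], 0.61)]
cover_hinge [([327.2, 176.3], 0.62), ([421.0, 264.4], 0.23)]
cover_edge [([318.0, 138.9], 0.94)]
compound_bar [([241.9, 209.7], 0.84), ([328.8, 174.5], 0.22)]
flat_tin [([367.1, 278.8], 0.8)]
brass_block [([253.2, 275.0], 0.48)]
gouge [([417.8, 264.5], 0.54)]
1.2
```

View pics/scene0.png

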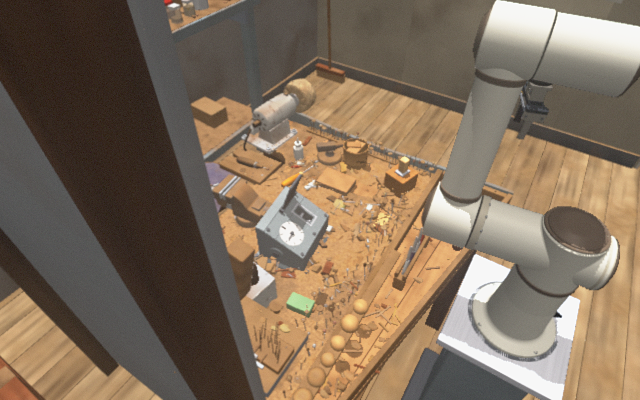

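View pics/side0.png

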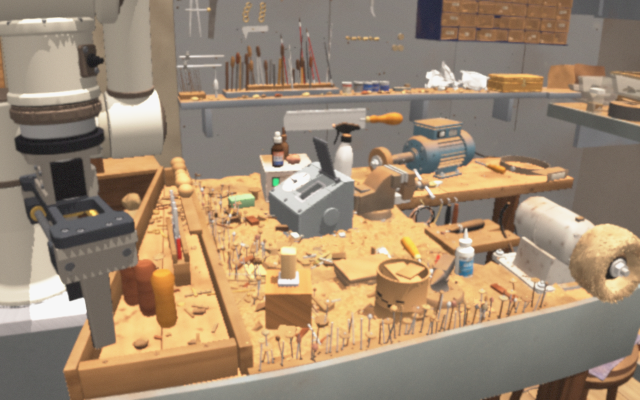

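```bash
cat > h.py <<'E'
import numpy as np, pickle
from scipy.optimize import least_squares
from scipy.spatial.transform import Rotation as R
def proj(p,X):
    X=np.atleast_2d(X); c=X@p['world_to_cam'][:3,:3].T+p['world_to_cam'][:3,3]
    s=c[:,:2]/c[:,2:]; r2=(s**2).sum(1,keepdims=True); s=s*(1+p['k1']*r2)
    f=200/np.tan(np.radians(p['vfov'])/2)
    return s*f+[p['cx'],p['cy']]
def tri(ps,uvs,x0=(500,0,50)):
    r=least_squares(lambda X:np.concatenate([proj(p,X)[0]-u for p,u in zip(ps,uvs)]),x0)
    return r.x,np.abs(r.fun).max()
def ray(p,uv,z):
    return least_squares(lambda X:proj(p,[X[0],X[1],z])[0]-uv,(500,0)).x
S=np.sin(np.radians(28));C=np.cos(np.radians(28))
def faceR(yaw):
    # columns: x up slope, y left, z out
    Rz=R.from_euler('z',yaw).as_matrix()
    return Rz@np.array([[C,0,-S],[0,1,0],[S,0,C]])
E
python3 - <<'E'
from h import *
d=pickle.load(open("d0.pkl","rb")); ps=[d['scene'],d['side']]
D={"slot":([304.1, 214.6],[308.9,193.2]),"dial":([291.2, 228.9],[298.2,180.2]),"handle":([402.3, 161.0],[287.9,261.8]),"mouth":([403.4,176.7],[289.9,281.6]),"hinge":([287.1,200.4],[327.2,176.3]),"edge":([296.4,175.6],[318,138.9]),"comp":([298.6,307],[241.9,209.7]),"tin":([339.4,184.8],[367.1,278.8]),"brass":([383.1,226.5],[253.2,275])}
for k,v in D.items(): print(k,*tri(ps,v))
E
```

```text
slot [617.11496947  65.72507138 102.10952493] 0.18624553138204192
dial [612.49929979 137.80001634 112.53205943] 0.048020904080544824
handle [ 462.30139588 -295.11871139  119.27309363] 1.3568643348099272
mouth [ 463.53157671 -285.36136801   74.45458422] 3.362408892202666
hinge [667.48438689  74.78534972 138.24865257] 0.9990699599847233
edge [638.92844659  60.87196368 235.70497705] 1.8335690260036017
comp [495.70325589 275.22525722  -3.20389351] 0.6419368458444126
tin [ 651.69377696 -197.96726511    3.45179559] 1.482117851976085
brass [ 4.37875524e+02 -1.07548910e+02 -3.95619631e-01] 1.9988542228732626
```

```bash
python3 - <<'E'
import pickle,cv2,numpy as np
d=pickle.load(open("d0.pkl","rb"))
a=cv2.resize(d['scene']['img'][165:275,240:350][:,:,::-1],None,fx=5,fy=5,interpolation=cv2.INTER_CUBIC)
b=cv2.resize(d['side']['img'][130:240,255:365][:,:,::-1],None,fx=5,fy=5,interpolation=cv2.INTER_CUBIC)
cv2.imwrite('pics/c1.png',a);cv2.imwrite('pics/c2.png',b)
a=cv2.resize(d['scene']['img'][145:205,370:430][:,:,::-1],None,fx=6,fy=6,interpolation=cv2.INTER_CUBIC)
b=cv2.resize(d['side']['img'][240:335,245:325][:,:,::-1],None,fx=5,fy=5,interpolation=cv2.INTER_CUBIC)
c=np.zeros((480,800,3),np.uint8);c[:360,:360]=a;c[:475,380:780]=b
cv2.imwrite('pics/c3.png',c)
E
```

```text
(no output)
```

View pics/c1.png

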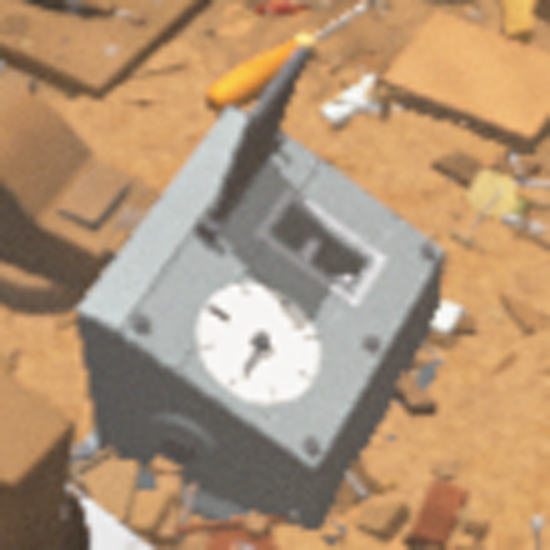

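View pics/c2.png

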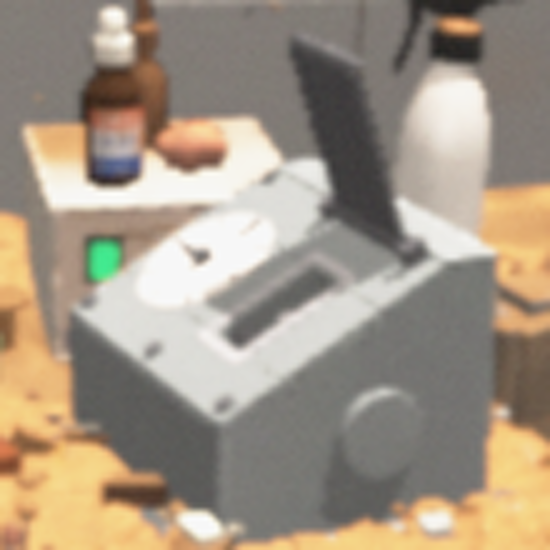

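View pics/c3.png

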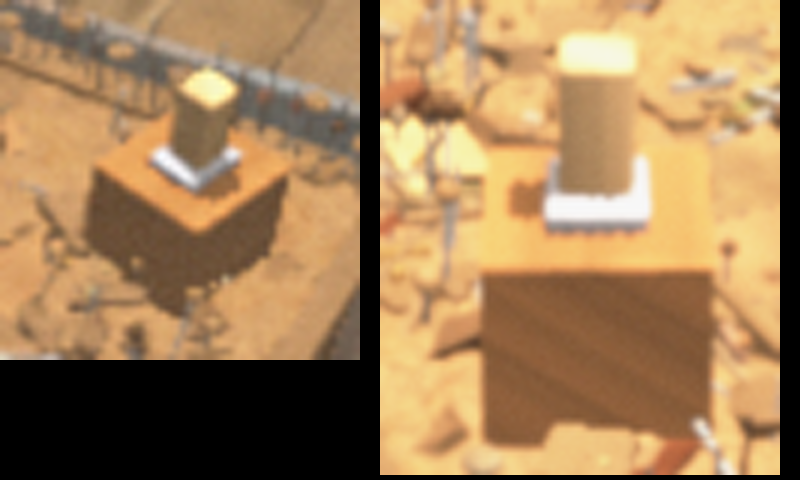

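```bash
python3 - <<'E'
from h import *
d=pickle.load(open("d0.pkl","rb")); sc,si=d['scene'],d['side']
for uv in [(265.4,294),(311.6,294),(311,270),(266.4,269.4)]: print('side',ray(si,uv,80).round(1))
for uv in [(385.8,172.5),(403.3,183.7),(418,174.7),(404,163)]: print('scene',ray(sc,uv,80).round(1))
# housing fit
obs=[(sc,(304.1,214.6),(0,0,0),1),(sc,(291.2,228.9),(0,80,0),1),(si,(308.9,193.2),(0,0,0),1),(si,(298.2,180.2),(0,80,0),1),
(sc,(287.1,200.4),(60,0,6.5),.6),(si,(327.2,176.3),(60,0,6.5),.6),
(sc,(303,258),(-64,125,0),1),(sc,(328,214.5),(-64,-55,0),1),(si,(300,215.6),(-64,-55,0),1),(si,(270,192),(-64,125,0),1)]
def f(v):
    Rf=faceR(v[2]); o=np.array([v[0],v[1],105])
    return np.concatenate([w*(proj(p,o+Rf@np.array(q))[0]-u) for p,u,q,w in obs])
r=least_squares(f,(617,66,0),loss='soft_l1'); print(r.x,r.fun.reshape(-1,2).round(1).tolist())
o=np.array([*r.x[:2],105]);Rf=faceR(r.x[2])
def g(q):
    return np.concatenate([proj(p,o+Rf@np.array([60-92*np.cos(q[0]),0,6.5+92*np.sin(q[0])]))[0]-u for p,u in((sc,(296.4,175.6)),(si,(318,138.9)))])
s=least_squares(g,[1.7]);print('cover',s.x,s.fun)
p=snap=None
E
```

```text
side [ 416.1 -320.3]
side [ 486.6 -342. ]
side [ 511.8 -263.9]
side [ 437.8 -238.9]
scene [ 504.9 -259.1]
scene [ 432.6 -240.2]
scene [ 408.9 -308.1]
scene [ 473.3 -338.5]
[6.20770047e+02 6.35784239e+01 1.35815681e-01] [[-0.5, -1.4], [-0.1, 3.3], [1.9, -1.1], [-1.5, 2.3], [0.5, -0.3], [1.6, -0.3], [-0.7, -0.6], [0.5, -1.0], [-1.0, -0.2], [-0.9, -0.4]]
cover [1.75824761] [-1.06663141  4.87749005  2.33319732  1.97311408]
```

```bash
cat >> h.py <<'E'
def q2R(q): return R.from_quat([q[1],q[2],q[3],q[0]]).as_matrix()
def rows(st,P,Rt,claw):
    R0=q2R(st['ee_rot']); s=R0.T@(np.array(P)-st['position']); w=R.from_matrix(R0.T@Rt).as_rotvec()
    n=np.linalg.norm(w)
    print('dist',s.round(1),'turn',w.round(3),'rows',max(np.linalg.norm(s)/50,n/0.15).round(1))
    a=s/600; b=w/0.5
    k=max(1,np.abs(b).max())
    print(dict(zip(['x','y','z','ax','ay','az','claw'],[*a.round(4),*(b/k).round(4),claw])))
def toolR(xdir,zdir):
    z=np.array(zdir)/np.linalg.norm(zdir); x=np.array(xdir)-np.dot(xdir,z)*z; x/=np.linalg.norm(x)
    return np.stack([x,np.cross(z,x),z],1)
def down(deg): t=np.radians(deg); return toolR([np.cos(t),np.sin(t),0],[0,0,-1])
E
python3 - <<'E'
from h import *
from bench import *
rows(read_state(),[461,-290,270],down(-17.5),-1)
E
```

```text
dist [ 344.  -152.7  -55.4] turn [-0.     0.     0.631] rows 7.6
{'x': np.float64(0.5733), 'y': np.float64(-0.2545), 'z': np.float64(-0.0923), 'ax': np.float64(-0.0001), 'ay': np.float64(0.0), 'az': np.float64(1.0), 'claw': -1}
```

arm_command(
  rows=[
    {"x":0.573,"y":-0.2545,"z":-0.092,"az":1,"claw":-1},
    {"x":0.573,"y":-0.2545,"z":-0.092,"az":1,"claw":-1},
    {"x":0.573,"y":-0.2545,"z":-0.092,"az":1,"claw":-1},
    {"x":0.573,"y":-0.2545,"z":-0.092,"az":1,"claw":-1},
    {"x":0.573,"y":-0.2545,"z":-0.092,"az":1,"claw":-1},
  ],
)

```text
schema error: expected keys x, y, z, ax, ay, az, claw
```

```bash
python3 - <<'E'
from h import *
from bench import *
s=read_state();print(s['joints'],s['clock'])
rows(s,[461,-290,270],down(-17.5),-1)
E
```

```text
[-1.45512254e+00  1.58415516e-01  1.59701124e+00 -1.14912145e-05
  1.38620413e+00 -2.10107042e-01] 1.2
dist [ 344.  -152.7  -55.4] turn [-0.     0.     0.631] rows 7.6
{'x': np.float64(0.5733), 'y': np.float64(-0.2545), 'z': np.float64(-0.0923), 'ax': np.float64(-0.0001), 'ay': np.float64(0.0), 'az': np.float64(1.0), 'claw': -1}
```

arm_command(
  rows=[
    {"x":0.573,"y":-0.2545,"z":-0.092,"ax":0,"ay":0,"az":1,"claw":-1},
    {"x":0.573,"y":-0.2545,"z":-0.092,"ax":0,"ay":0,"az":1,"claw":-1},
    {"x":0.573,"y":-0.2545,"z":-0.092,"ax":0,"ay":0,"az":1,"claw":-1},
    {"x":0.573,"y":-0.2545,"z":-0.092,"ax":0,"ay":0,"az":1,"claw":-1},
    {"x":0.573,"y":-0.2545,"z":-0.092,"ax":0,"ay":0,"az":1,"claw":-1},
  ],
)

```text
clock: 1.7
position: [362.5, -380.3, 250.4]
ee_rot: [0.0, 0.996, -0.088, 0.0]
wrist_force: [0.2, 0.5, 0.4]
width: 92.0
```

```bash
python3 - <<'E'
from h import *
from bench import *
s=read_state();print(s['joints'],s['clock'])
rows(s,[461,-290,270],down(-17.5),-1)
E
```

```text
[-1.03957530e+00  5.43200814e-03  1.68864936e+00  6.95232607e-05
  1.44697038e+00  7.07532615e-01] 1.7
dist [  81.1 -106.2  -19.6] turn [ 0.    -0.     0.129] rows 2.7
{'x': np.float64(0.1352), 'y': np.float64(-0.1769), 'z': np.float64(-0.0326), 'ax': np.float64(0.0007), 'ay': np.float64(-0.0009), 'az': np.float64(0.2582), 'claw': -1}
```

arm_command(
  rows=[
    {"x":0.135,"y":-0.177,"z":-0.033,"ax":0,"ay":0,"az":0.258,"claw":-1},
    {"x":0.135,"y":-0.177,"z":-0.033,"ax":0,"ay":0,"az":0.258,"claw":-1},
    {"x":0.135,"y":-0.177,"z":-0.033,"ax":0,"ay":0,"az":0.258,"claw":-1},
    {"x":0.135,"y":-0.177,"z":-0.033,"ax":0,"ay":0,"az":0.258,"claw":-1},
  ],
)

```text
clock: 2.1
position: [463.9, -287.0, 271.4]
ee_rot: [0.0, 0.989, -0.149, 0.001]
wrist_force: [-0.2, -0.3, -0.6]
width: 92.2
```

```bash
python3 - <<'E'
from h import *
from bench import *
import cv2
s=read_state();print(s['joints'],s['clock'],s['position'],s['wrist_force'])
p=snapshot('wrist');cv2.imwrite('pics/w1.png',p['img'][:,:,::-1]);pickle.dump((p,s),open('w1.pkl','wb'))
for t in ['spoon_handle','block_mouth']: print(t,pinpoint(p,t))
M=p['world_to_cam'];print(-M[:3,:3].T@M[:3,3],M[:3,:3].round(2),p['vfov'])
E
```

```text
[-7.76524196e-01  4.60697484e-02  1.60628269e+00  1.37545887e-03
  1.48670343e+00  1.09376423e+00] 2.1 [ 463.88310068 -287.02416352  271.36412175] [-0.19704304 -0.27197353 -0.64085478]
spoon_handle [{'location': [327.0, 180.1], 'confidence': 0.73}]
block_mouth []
[ 537.01773606 -310.36461155  441.98960244] [[-0.29 -0.96 -0.  ]
 [-0.92  0.28  0.27]
 [-0.26  0.08 -0.96]] 63.45035277386603
```

View pics/w1.png

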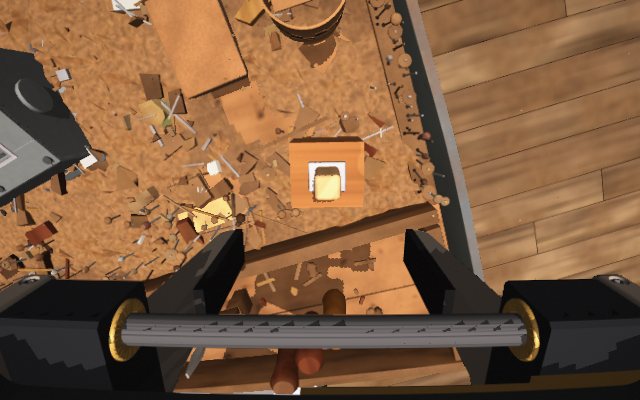

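```bash
python3 - <<'E'
from h import *
import cv2
p,s=pickle.load(open('w1.pkl','rb'))
c=cv2.resize(p['img'][125:220,275:380][:,:,::-1],None,fx=6,fy=6,interpolation=cv2.INTER_CUBIC);cv2.imwrite('pics/w1c.png',c)
E
```

```text
(no output)
```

View pics/w1c.png

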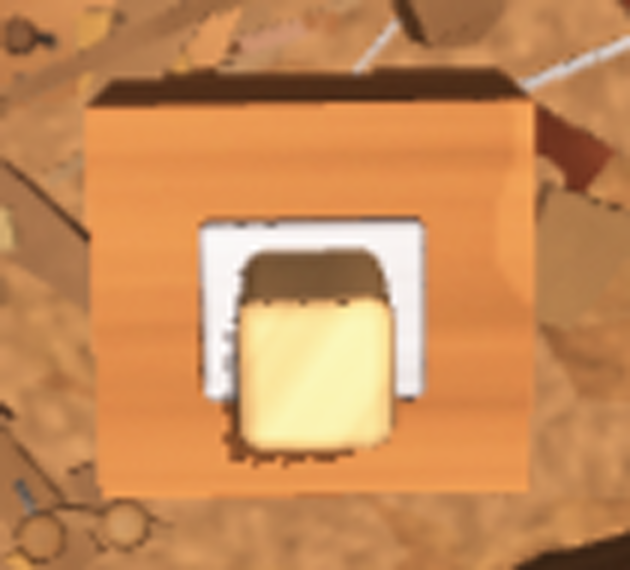

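```bash
python3 - <<'E'
from h import *
p,s=pickle.load(open('w1.pkl','rb'))
u=lambda a:np.array(a)/6+[275,125]-.4
def quad(n,pts,z):
    q=np.array([ray(p,u(a),z) for a in pts]);e=np.diff(np.vstack([q,q[:1]]),axis=0)
    print(n,q.mean(0).round(1),np.linalg.norm(e,axis=1).round(1),np.degrees(np.arctan2(e[:,1],e[:,0])).round(1))
quad('block',[(86,103),(535,100),(530,491),(98,495)],80)
quad('handle',[(241,300),(393,300),(391,448),(241,448)],138)
quad('should',[(200,224),(423,218),(424,396),(206,399)],88)
E
```

```text
block [ 463.5 -291. ] [83.2 75.9 84.5 76.1] [-106.7  164.    73.4  -17. ]
handle [ 463.7 -291.3] [24.3 24.6 24.5 24.6] [-107.1  162.9   72.9  -17.6]
should [ 463.6 -291.2] [41.  33.8 41.1 33.3] [-105.6  164.2   73.7  -15.9]
```

```bash
python3 - <<'E'
from h import *
from bench import *
rows(read_state(),[463.6,-291.2,150],down(-16.8),-1)
rows(read_state(),[463.6,-291.2,93],down(-16.8),-1)
E
```

```text
dist [ 3.2e+00 -1.0e-01  1.2e+02] turn [ 0.001  0.    -0.012] rows 2.4
{'x': np.float64(0.0054), 'y': np.float64(-0.0001), 'z': np.float64(0.2), 'ax': np.float64(0.0013), 'ay': np.float64(0.0002), 'az': np.float64(-0.0239), 'claw': -1}
dist [ 3.20e+00 -1.00e-01  1.77e+02] turn [ 0.001  0.    -0.012] rows 3.5
{'x': np.float64(0.0054), 'y': np.float64(-0.0002), 'z': np.float64(0.295), 'ax': np.float64(0.0013), 'ay': np.float64(0.0002), 'az': np.float64(-0.0239), 'claw': -1}
```

arm_command(
  rows=[
    {"x":0.0054,"y":0,"z":0.1,"ax":0,"ay":0,"az":-0.024,"claw":-1},
    {"x":0.0054,"y":0,"z":0.2,"ax":0,"ay":0,"az":-0.024,"claw":-1},
    {"x":0.0054,"y":0,"z":0.26,"ax":0,"ay":0,"az":-0.024,"claw":-1},
    {"x":0.0054,"y":0,"z":0.295,"ax":0,"ay":0,"az":-0.024,"claw":-1},
    {"x":0.0054,"y":0,"z":0.295,"ax":0,"ay":0,"az":-0.024,"claw":-1},
  ],
)

```text
clock: 2.75
position: [459.4, -289.6, 87.9]
ee_rot: [-0.003, 0.989, -0.147, -0.004]
wrist_force: [-0.4, 0.5, -0.7]
width: 92.0
```

```bash
python3 - <<'E'
from h import *
from bench import *
rows(read_state(),[463.6,-291.2,93],down(-16.8),1)
E
```

```text
dist [ 4.4  0.3 -5.2] turn [-0.004  0.01  -0.002] rows 0.1
{'x': np.float64(0.0074), 'y': np.float64(0.0005), 'z': np.float64(-0.0086), 'ax': np.float64(-0.0081), 'ay': np.float64(0.0193), 'az': np.float64(-0.0048), 'claw': 1}
```

arm_command(
  rows=[
    {"x":0.0074,"y":0.0005,"z":-0.0086,"ax":-0.008,"ay":0.019,"az":-0.005,"claw":-1},
    {"x":0.0074,"y":0.0005,"z":-0.0086,"ax":-0.008,"ay":0.019,"az":-0.005,"claw":-1},
    {"x":0.0074,"y":0.0005,"z":-0.0086,"ax":-0.008,"ay":0.019,"az":-0.005,"claw":-1},
  ],
)

```text
clock: 3.05
position: [464.7, -292.7, 95.5]
ee_rot: [0.001, 0.989, -0.146, 0.002]
wrist_force: [-0.5, 0.2, 0.1]
width: 91.6
```

```bash
python3 - <<'E'
from h import *
from bench import *
s=read_state();print(s['position'])
rows(s,[463.6,-291.2,93],down(-16.8),1)
E
```

```text
[ 464.73963477 -292.73323684   95.49765638]
dist [-1.5 -1.1  2.5] turn [ 0.002 -0.004 -0.   ] rows 0.1
{'x': np.float64(-0.0026), 'y': np.float64(-0.0019), 'z': np.float64(0.0041), 'ax': np.float64(0.0041), 'ay': np.float64(-0.0076), 'az': np.float64(-0.0007), 'claw': 1}
```

arm_command(
  rows=[
    {"x":-0.0026,"y":-0.0018,"z":0.004,"ax":0.004,"ay":-0.0076,"az":0,"claw":-1},
    {"x":-0.0026,"y":-0.0018,"z":0.004,"ax":0.004,"ay":-0.0076,"az":0,"claw":1},
    {"x":-0.0026,"y":-0.0018,"z":0.004,"ax":0.004,"ay":-0.0076,"az":0,"claw":1},
    {"x":-0.0026,"y":-0.0018,"z":0.004,"ax":0.004,"ay":-0.0076,"az":0,"claw":1},
    {"x":-0.0026,"y":-0.0018,"z":0.004,"ax":0.004,"ay":-0.0076,"az":0,"claw":1},
  ],
)

```text
clock: 3.55
position: [463.6, -291.2, 93.1]
ee_rot: [0.0, 0.989, -0.146, -0.0]
wrist_force: [0.5, -0.4, 0.5]
width: 62.0
```

arm_command(
  rows=[
    {"x":0,"y":0,"z":0,"ax":0,"ay":0,"az":0,"claw":1},
    {"x":0,"y":0,"z":0,"ax":0,"ay":0,"az":0,"claw":1},
    {"x":0,"y":0,"z":0,"ax":0,"ay":0,"az":0,"claw":1},
  ],
)

```text
clock: 3.85
position: [463.6, -291.2, 93.0]
ee_rot: [-0.0, 0.989, -0.146, -0.0]
wrist_force: [-0.2, -0.3, 0.1]
width: 37.7
```

```bash
python3 - <<'E'
from h import *
from bench import *
s=read_state();print(s['position'],s['ee_rot'],s['width'],s['wrist_force'])
rows(s,[463.6,-291.2,93],down(-16.8),1)
pickle.dump(s,open('grasp.pkl','wb'))
E
```

```text
[ 463.55495787 -291.17743069   93.02559778] [-2.38948144e-05  9.89254605e-01 -1.46203015e-01 -6.22456504e-05] 37.65742662070148 [-0.17144188 -0.25703769  0.07932501]
dist [0. 0. 0.] turn [-0.  0. -0.] rows 0.0
{'x': np.float64(0.0001), 'y': np.float64(0.0), 'z': np.float64(0.0), 'ax': np.float64(-0.0001), 'ay': np.float64(0.0003), 'az': np.float64(-0.0005), 'claw': 1}
```

Slow fingers (80 mm/s); a few more rows, then the lift.

arm_command(
  rows=[
    {"x":0,"y":0,"z":0,"ax":0,"ay":0,"az":0,"claw":1},
    {"x":0,"y":0,"z":0,"ax":0,"ay":0,"az":0,"claw":1},
    {"x":0,"y":0,"z":0,"ax":0,"ay":0,"az":0,"claw":1},
    {"x":0,"y":0,"z":0,"ax":0,"ay":0,"az":0,"claw":1},
  ],
)

```text
clock: 4.25
position: [463.6, -291.1, 93.0]
ee_rot: [-0.0, 0.989, -0.146, -0.0]
wrist_force: [-0.7, 1.0, 0.0]
width: 26.0
```

```bash
python3 - <<'E'
from h import *
from bench import *
s=read_state();print(s['position'],s['ee_rot'],s['width'],s['wrist_force'])
pickle.dump(s,open('grasp.pkl','wb'))
E
```

```text
[ 463.57348337 -291.12020785   93.00219003] [-5.25123091e-05  9.89255157e-01 -1.46199278e-01 -5.26744275e-05] 25.985704887268174 [-0.74835186  1.04328339  0.01956632]
```

arm_command(
  rows=[
    {"x":0,"y":0,"z":-0.04,"ax":0,"ay":0,"az":0,"claw":1},
    {"x":0,"y":0,"z":-0.1,"ax":0,"ay":0,"az":0,"claw":1},
    {"x":0,"y":0,"z":-0.16,"ax":0,"ay":0,"az":0,"claw":1},
    {"x":0,"y":0,"z":-0.22,"ax":0,"ay":0,"az":0,"claw":1},
    {"x":0,"y":0,"z":-0.25,"ax":0,"ay":0,"az":0,"claw":1},
  ],
)

```text
clock: 4.75
position: [464.5, -292.0, 246.6]
ee_rot: [0.001, 0.989, -0.146, 0.002]
wrist_force: [0.0, -0.3, -1.3]
width: 26.0
```

```bash
cat >> h.py <<'E'
FX,FY,FYAW=620.8,63.6,0.136
def face_pose(xb,ztip,yb=0,L=101,o=None,yaw=None):
    """TCP target so that the spoon tip (L-19 past TCP) is at face (xb,yb,ztip), tool z = -face z, tool x = face x"""
    o=np.array([FX,FY,105.]) if o is None else o; Rf=faceR(FYAW if yaw is None else yaw)
    tcp=o+Rf@np.array([xb,yb,ztip+L-19]); return tcp, np.stack([Rf[:,0],-Rf[:,1],-Rf[:,2]],1)
E
python3 - <<'E'
from h import *
from bench import *
s=read_state();print(s['joints'],s['clock'])
P,Rt=face_pose(-110,100)
print(P,Rt); rows(s,P,Rt,1)
E
```

```text
[-7.81564150e-01  6.55859658e-02  1.63445407e+00 -5.10199134e-05
  1.43697172e+00  1.08263268e+00] 4.75
[439.91772901  38.84721346 214.05458999] [[ 0.87479467  0.13558114  0.46513658]
 [ 0.11971105 -0.99076625  0.06365149]
 [ 0.46947156 -0.         -0.88294759]]
dist [-119.3 -309.7   31.4] turn [ 0.108  0.478 -0.42 ] rows 6.7
{'x': np.float64(-0.1988), 'y': np.float64(-0.5162), 'z': np.float64(0.0523), 'ax': np.float64(0.2157), 'ay': np.float64(0.9552), 'az': np.float64(-0.8399), 'claw': 1}
```

arm_command(
  rows=[
    {"x":-0.199,"y":-0.516,"z":0.052,"ax":0.216,"ay":0.955,"az":-0.84,"claw":1},
    {"x":-0.199,"y":-0.516,"z":0.052,"ax":0.216,"ay":0.955,"az":-0.84,"claw":1},
    {"x":-0.199,"y":-0.516,"z":0.052,"ax":0.216,"ay":0.955,"az":-0.84,"claw":1},
    {"x":-0.199,"y":-0.516,"z":0.052,"ax":0.216,"ay":0.955,"az":-0.84,"claw":1},
    {"x":-0.199,"y":-0.516,"z":0.052,"ax":0.216,"ay":0.955,"az":-0.84,"claw":1},
  ],
)

```text
clock: 5.25
position: [443.8, -41.3, 218.9]
ee_rot: [-0.017, 0.968, 0.066, 0.242]
wrist_force: [1.6, 0.4, -1.2]
width: 25.8
```

arm_command(
  rows=[
    {"x":0,"y":0,"z":0,"ax":0,"ay":0,"az":0,"claw":1},
    {"x":0,"y":0,"z":0,"ax":0,"ay":0,"az":0,"claw":1},
  ],
)

```text
clock: 5.45
position: [443.1, -40.5, 218.3]
ee_rot: [-0.017, 0.968, 0.067, 0.241]
wrist_force: [0.3, -1.3, -1.5]
width: 25.9
```

```bash
python3 - <<'E'
from h import *
from bench import *
s=read_state();print(s['joints'],s['clock'],s['position'],s['width'])
P,Rt=face_pose(-110,100,L=102)
rows(s,P,Rt,1)
E
```

```text
[-0.61786427 -0.6614773   2.33304891  0.36467841  1.12810782  0.7151653 ] 5.45 [443.1248632  -40.48257867 218.25825696] 25.868918384491895
dist [  4.8 -79.    6.4] turn [-0.001  0.     0.001] rows 1.6
{'x': np.float64(0.008), 'y': np.float64(-0.1317), 'z': np.float64(0.0106), 'ax': np.float64(-0.0027), 'ay': np.float64(0.0002), 'az': np.float64(0.0021), 'claw': 1}
```

arm_command(
  rows=[
    {"x":0.008,"y":-0.1317,"z":0.0106,"ax":0,"ay":0,"az":0,"claw":1},
    {"x":0.008,"y":-0.1317,"z":0.0106,"ax":0,"ay":0,"az":0,"claw":1},
    {"x":0.008,"y":-0.1317,"z":0.0106,"ax":0,"ay":0,"az":0,"claw":1},
    {"x":0.008,"y":-0.1317,"z":0.0106,"ax":0,"ay":0,"az":0,"claw":1},
  ],
)

```text
clock: 5.85
position: [440.0, 38.2, 215.3]
ee_rot: [-0.017, 0.968, 0.067, 0.241]
wrist_force: [-0.4, -0.4, -1.5]
width: 25.8
```

```bash
python3 - <<'E'
from h import *
from bench import *
import cv2
s=read_state();print(s['joints'],s['clock'],s['position'])
p=snapshot('wrist');cv2.imwrite('pics/w2.png',p['img'][:,:,::-1]);pickle.dump((p,s),open('w2.pkl','wb'))
for t in ['spoon_handle','spoon_tip','slot','dial','cover_edge','cover_hinge']: print(t,[(a['location'],a['confidence']) for a in pinpoint(p,t)[:1]])
E
```

```text
[-0.3650813  -0.69758648  2.35764734  0.2620438   1.06101338  0.98813713] 5.85 [439.97901196  38.16317427 215.33639185]
spoon_handle [([322.6, 262.0], 0.68)]
spoon_tip [([317.9, 5.5], 0.53)]
slot [([321.2, 73.5], 0.83)]
dial [([242.3, 72.1], 0.76)]
cover_edge []
cover_hinge [([316.7, 7.2], 0.71)]
```

View pics/w2.png

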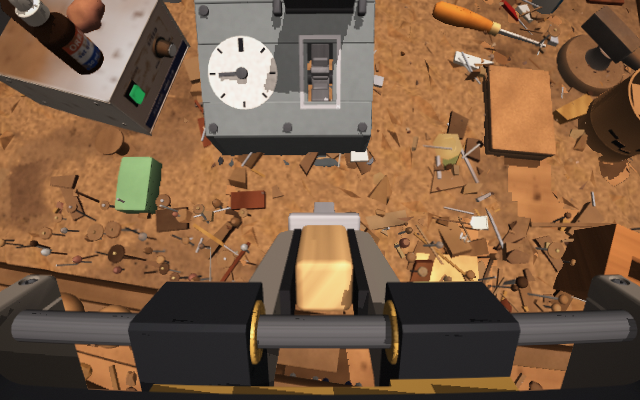

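```bash
python3 - <<'E'
from h import *
import cv2
p,s=pickle.load(open('w2.pkl','rb'))
c=cv2.resize(p['img'][0:160,190:385][:,:,::-1],None,fx=4,fy=4,interpolation=cv2.INTER_CUBIC)[:600];cv2.imwrite('pics/w2c.png',c)
E
```

```text
(no output)
```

View pics/w2c.png

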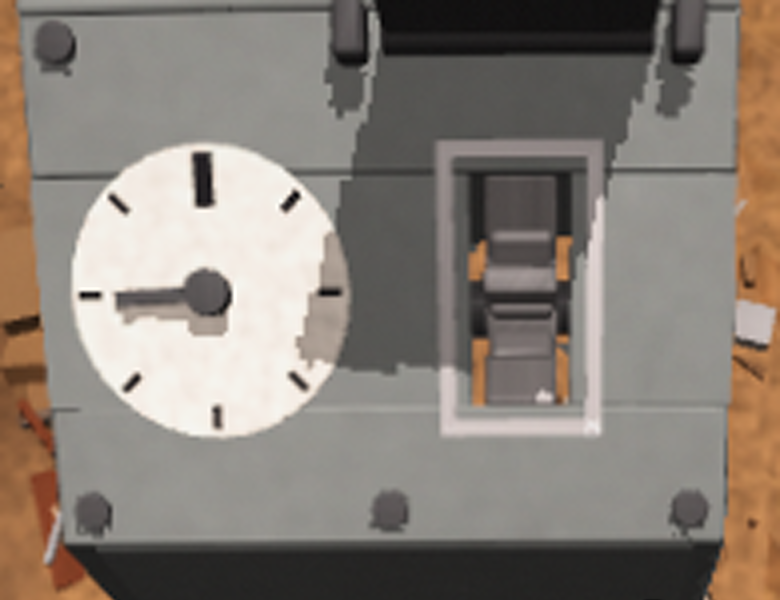

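```bash
python3 - <<'E'
from h import *
p,s=pickle.load(open('w2.pkl','rb'))
u=lambda a:np.array(a)/4+[190,0]-.4
obs=[((521,289),(0,0,1)),((210.5,290),(0,80,1)),((65,541),(-64,125,0)),((720,541),(-64,-55,0))]
for fz in (0,1):
  def f(v):
    Rf=faceR(v[2]); o=np.array([v[0],v[1],105+(v[3] if fz else 0)])
    return np.concatenate([proj(p,o+Rf@np.array(q))[0]-u(a) for a,q in obs])
  r=least_squares(f,(617,66,0.1,0)[:3+fz]); print(r.x,r.fun.reshape(-1,2).round(1).tolist())
r=least_squares(lambda v:f([*v,0]),(617,66,.1)).x
o=np.array([r[0],r[1],105]);Rf=faceR(r[2])
pt=lambda a:(proj(p,o+Rf@np.array(a))[0]+.4-[190,0])*4
for a in [(28.5,13,0),(28.5,-13,0),(-28.5,13,0),(-28.5,-13,0),(0,80,3),(20,80,3),(0,100,3)]: print(a,pt(a).round(0))
# needle angle: points on plane z=3 of face
def onface(px,z):
    return least_squares(lambda v:proj(p,o+Rf@np.array([v[0],v[1],z]))[0]-u(px),(0,80)).x
h=onface((208,292),4);t=onface((116,300),4);L=onface((203,180),1);print(h,t,L)
d=t-h;print('ang from upslope ccw',np.arctan2(d[1],d[0]))
# predicted teeth visibility
for q in (0.7,0.8,0.9):
  for k in range(0,6):
    a=q-2.26+k*.785
    if abs(a)<1: 
      print(q,round(a,2),[pt((45*np.sin(a)+e*3.5*np.cos(a),0,-54+45*np.cos(a)-e*3.5*np.sin(a))).round(0)[1] for e in(-1,1)])
E
```

```text
[6.21371030e+02 6.69695440e+01 1.35475585e-01] [[-0.1, 0.1], [0.0, 0.0], [-0.9, -0.2], [1.0, -0.1]]
[ 6.22467270e+02  6.74137258e+01  1.35703340e-01 -2.15502118e+00] [[-0.4, 0.3], [0.3, 0.3], [-0.4, -0.3], [0.4, -0.3]]
(28.5, 13, 0) [469. 171.]
(28.5, -13, 0) [572. 172.]
(-28.5, 13, 0) [471. 404.]
(-28.5, -13, 0) [570. 404.]
(0, 80, 3) [209. 289.]
(20, 80, 3) [204. 206.]
(0, 100, 3) [132. 290.]
[-0.72960034 79.99326041] [ -2.48727274 103.91986489] [26.60483936 80.48898865]
ang from upslope ccw 1.644125612723996
0.7 -0.77 [np.float64(425.0), np.float64(407.0)]
0.7 0.01 [np.float64(305.0), np.float64(277.0)]
0.7 0.8 [np.float64(181.0), np.float64(165.0)]
0.8 -0.67 [np.float64(414.0), np.float64(393.0)]
0.8 0.11 [np.float64(287.0), np.float64(260.0)]
0.8 0.9 [np.float64(170.0), np.float64(156.0)]
0.9 -0.57 [np.float64(401.0), np.float64(378.0)]
0.9 0.21 [np.float64(269.0), np.float64(243.0)]
0.9 1.0 [np.float64(161.0), np.float64(150.0)]
```

```bash
sed -i 's/^FX,FY,FYAW.*/FX,FY,FYAW=621.4,67.0,0.1355/; s/L=101/L=102/' h.py; cat > g.py <<'E'
import sys
from h import *
from bench import *
s=read_state()
o=np.array([FX,FY,105.]);Rf=faceR(FYAW)
tip=Rf.T@(s['position']+q2R(s['ee_rot'])[:,2]*83-o)
print('t',s['clock'],'tip(face)',tip.round(1),'F face',(Rf.T@s['wrist_force']).round(1),'w',round(s['width'],1))
for a in sys.argv[1:]:
    v=[float(t) for t in a.split(',')]
    P,Rt=face_pose(v[0],v[1]); rows(s,P,Rt,1)
E
python3 g.py -13,25 -13,-21; python3 -c "
from bench import *;print(read_state()['joints'])"
```

```text
t 6.2 tip(face) [-110.9   -4.2  100.5] F face [-1.5 -0.4 -0.8] w 25.6
dist [97.9 -4.2 75.5] turn [-0.001  0.     0.   ] rows 2.5
{'x': np.float64(0.1632), 'y': np.float64(-0.007), 'z': np.float64(0.1258), 'ax': np.float64(-0.0016), 'ay': np.float64(0.0007), 'az': np.float64(0.0001), 'claw': 1}
dist [ 97.9  -4.2 121.5] turn [-0.001  0.     0.   ] rows 3.1
{'x': np.float64(0.1632), 'y': np.float64(-0.0069), 'z': np.float64(0.2025), 'ax': np.float64(-0.0016), 'ay': np.float64(0.0007), 'az': np.float64(0.0001), 'claw': 1}
[-0.36622934 -0.69934365  2.35933442  0.2623136   1.06101476  0.98925671]
```

arm_command(
  rows=[
    {"x":0.08,"y":-0.004,"z":0.06,"ax":-0.001,"ay":0,"az":0,"claw":1},
    {"x":0.13,"y":-0.007,"z":0.1,"ax":-0.001,"ay":0,"az":0,"claw":1},
    {"x":0.163,"y":-0.007,"z":0.126,"ax":-0.001,"ay":0,"az":0,"claw":1},
    {"x":0.163,"y":-0.007,"z":0.126,"ax":-0.001,"ay":0,"az":0,"claw":1},
    {"x":0.163,"y":-0.007,"z":0.126,"ax":-0.001,"ay":0,"az":0,"claw":1},
  ],
)

```text
clock: 6.7
position: [559.5, 58.5, 193.1]
ee_rot: [-0.017, 0.968, 0.066, 0.24]
wrist_force: [-1.0, -0.6, -1.3]
width: 25.8
```

```bash
python3 g.py -13,0 -13,-21; python3 - <<'E'
from h import *
from bench import *
import cv2
a=[]
for n in ['wrist','side','scene']:
    p=snapshot(n);a.append(p['img'][:,:,::-1])
    pickle.dump(p,open(f'p3{n}.pkl','wb'))
w=cv2.resize(a[0],None,fx=.8,fy=.8)
c=np.zeros((600,800,3),np.uint8);c[:320,:512]=w
c[320:600,:400]=cv2.resize(a[1][120:190,275:375],None,fx=4,fy=4)
c[320:600,400:]=cv2.resize(a[2][170:240,250:350],None,fx=4,fy=4)
cv2.imwrite('pics/p3.png',c)
E
```

```text
t 6.7 tip(face) [-14.1   0.   24.2] F face [-1.6 -0.5 -0.7] w 25.8
dist [ 0.9 -0.1 24.1] turn [-0.001  0.003 -0.   ] rows 0.5
{'x': np.float64(0.0015), 'y': np.float64(-0.0001), 'z': np.float64(0.0402), 'ax': np.float64(-0.002), 'ay': np.float64(0.0053), 'az': np.float64(-0.0004), 'claw': 1}
dist [ 1.  -0.  45.1] turn [-0.001  0.003 -0.   ] rows 0.9
{'x': np.float64(0.0016), 'y': np.float64(-0.0001), 'z': np.float64(0.0752), 'ax': np.float64(-0.002), 'ay': np.float64(0.0053), 'az': np.float64(-0.0004), 'claw': 1}
```

View pics/p3.png

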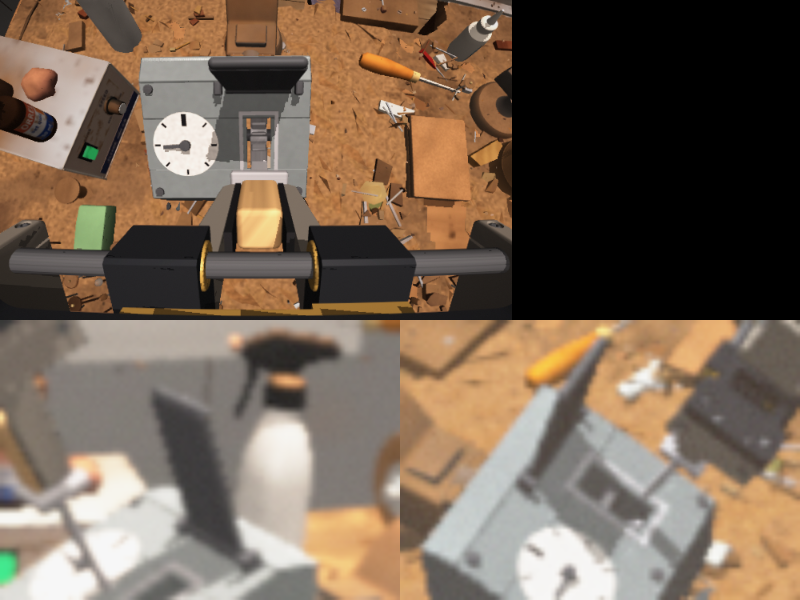

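arm_command(
  rows=[
    {"x":0.0016,"y":0,"z":0.025,"ax":-0.002,"ay":0.005,"az":0,"claw":1},
    {"x":0.0016,"y":0,"z":0.045,"ax":-0.002,"ay":0.005,"az":0,"claw":1},
    {"x":0.0016,"y":0,"z":0.062,"ax":-0.002,"ay":0.005,"az":0,"claw":1},
    {"x":0.0016,"y":0,"z":0.075,"ax":-0.002,"ay":0.005,"az":0,"claw":1},
    {"x":0.0016,"y":0,"z":0.075,"ax":-0.002,"ay":0.005,"az":0,"claw":1},
  ],
)

```text
clock: 7.35
position: [580.6, 61.2, 154.6]
ee_rot: [-0.016, 0.968, 0.065, 0.242]
wrist_force: [0.6, 0.0, -1.6]
width: 25.8
```

```bash
cat > look.py <<'E'
import sys
from h import *
from bench import *
import cv2
tag=sys.argv[1]
w=snapshot('wrist')['img'][:,:,::-1]; 
s=snapshot('side')['img'][:,:,::-1]
c=np.zeros((600,800,3),np.uint8)
c[:400]=cv2.resize(w[60:260,160:560],None,fx=2,fy=2)
c[400:600,:400]=cv2.resize(s[120:220,255:455],None,fx=2,fy=2)
cv2.imwrite(f'pics/{tag}.png',c)
E
python3 g.py 16,-21; python3 look.py l1
```

```text
t 7.35 tip(face) [-12.9  -0.4 -19.9] F face [-0.2 -0.1 -1.7] w 25.8
dist [29.1 -0.3  1.2] turn [ 0.001 -0.002 -0.001] rows 0.6
{'x': np.float64(0.0485), 'y': np.float64(-0.0005), 'z': np.float64(0.002), 'ax': np.float64(0.0021), 'ay': np.float64(-0.0038), 'az': np.float64(-0.0013), 'claw': 1}
```

View pics/l1.png

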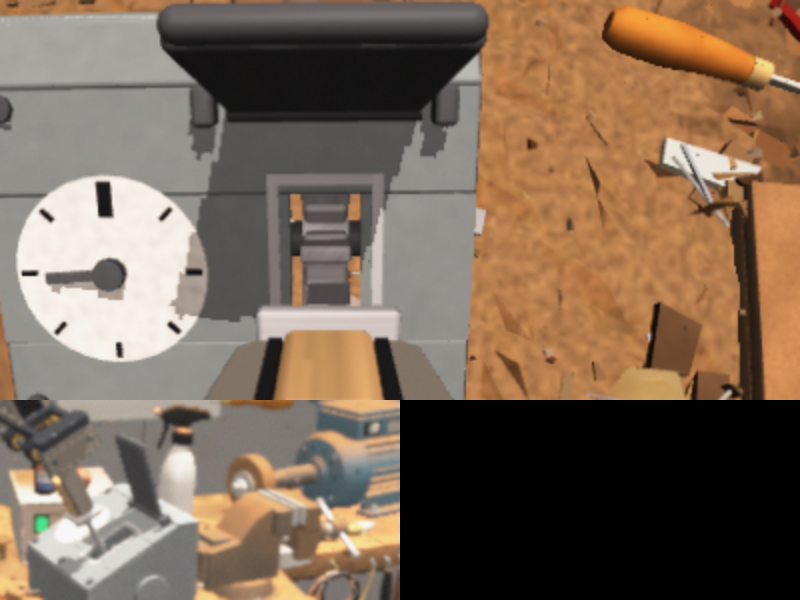

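arm_command(
  rows=[
    {"x":0.012,"y":0,"z":0.002,"ax":0.002,"ay":-0.004,"az":0,"claw":1},
    {"x":0.024,"y":0,"z":0.002,"ax":0.002,"ay":-0.004,"az":0,"claw":1},
    {"x":0.036,"y":0,"z":0.002,"ax":0.002,"ay":-0.004,"az":0,"claw":1},
    {"x":0.0485,"y":0,"z":0.002,"ax":0.002,"ay":-0.004,"az":0,"claw":1},
    {"x":0.0485,"y":0,"z":0.002,"ax":0.002,"ay":-0.004,"az":0,"claw":1},
  ],
)

```text
clock: 7.95
position: [608.4, 64.7, 169.5]
ee_rot: [-0.016, 0.968, 0.066, 0.243]
wrist_force: [-1.5, 0.2, -1.5]
width: 25.8
```

```bash
python3 g.py 16,-21 13,25; python3 look.py l2
```

```text
t 7.95 tip(face) [ 18.9  -0.6 -19.9] F face [-2.   0.4 -0.6] w 25.8
dist [-2.7 -0.5  1.1] turn [ 0.001 -0.003 -0.   ] rows 0.1
{'x': np.float64(-0.0045), 'y': np.float64(-0.0009), 'z': np.float64(0.0018), 'ax': np.float64(0.0013), 'ay': np.float64(-0.0066), 'az': np.float64(-0.0002), 'claw': 1}
dist [ -5.5  -0.5 -44.9] turn [ 0.001 -0.003 -0.   ] rows 0.9
{'x': np.float64(-0.0092), 'y': np.float64(-0.0008), 'z': np.float64(-0.0748), 'ax': np.float64(0.0013), 'ay': np.float64(-0.0066), 'az': np.float64(-0.0002), 'claw': 1}
```

View pics/l2.png

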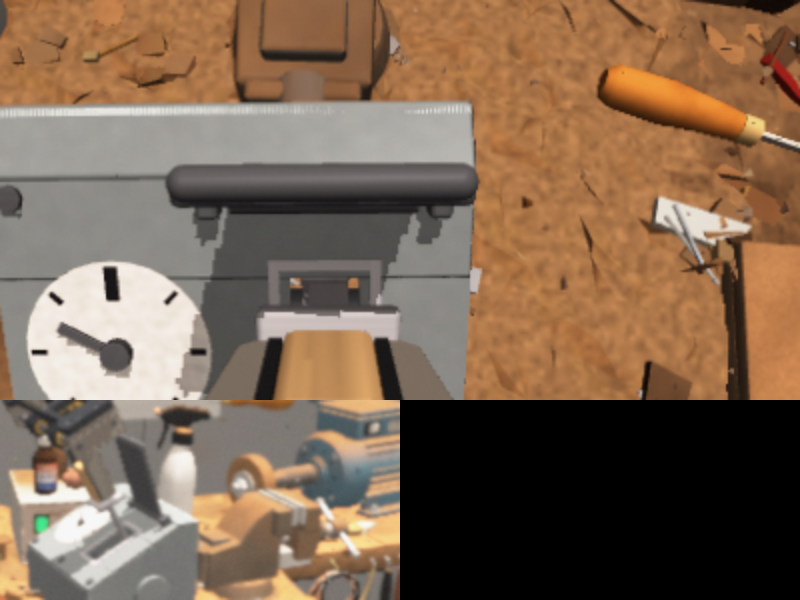

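arm_command(
  rows=[
    {"x":-0.008,"y":-0.0008,"z":0,"ax":0.001,"ay":-0.006,"az":0,"claw":1},
    {"x":-0.01,"y":-0.0008,"z":-0.03,"ax":0.001,"ay":-0.006,"az":0,"claw":1},
    {"x":-0.012,"y":-0.0008,"z":-0.06,"ax":0.001,"ay":-0.006,"az":0,"claw":1},
    {"x":-0.04,"y":-0.0008,"z":-0.06,"ax":0.001,"ay":-0.006,"az":0,"claw":1},
    {"x":-0.065,"y":-0.0008,"z":-0.06,"ax":0.001,"ay":-0.006,"az":0,"claw":1},
  ],
)

```text
clock: 8.55
position: [557.5, 57.9, 184.1]
ee_rot: [-0.016, 0.968, 0.066, 0.244]
wrist_force: [1.5, 0.3, -1.6]
width: 25.8
```

```bash
python3 g.py -20,12 -20,-21; python3 look.py l3
```

```text
t 8.55 tip(face) [-19.4  -0.5  17.1] F face [ 0.6  0.1 -2.1] w 25.8
dist [-0.2 -0.4  5.1] turn [ 0.001 -0.004  0.   ] rows 0.1
{'x': np.float64(-0.0004), 'y': np.float64(-0.0006), 'z': np.float64(0.0086), 'ax': np.float64(0.0029), 'ay': np.float64(-0.0088), 'az': np.float64(0.0002), 'claw': 1}
dist [-0.4 -0.4 38.1] turn [ 0.001 -0.004  0.   ] rows 0.8
{'x': np.float64(-0.0006), 'y': np.float64(-0.0007), 'z': np.float64(0.0636), 'ax': np.float64(0.0029), 'ay': np.float64(-0.0088), 'az': np.float64(0.0002), 'claw': 1}
```

View pics/l3.png

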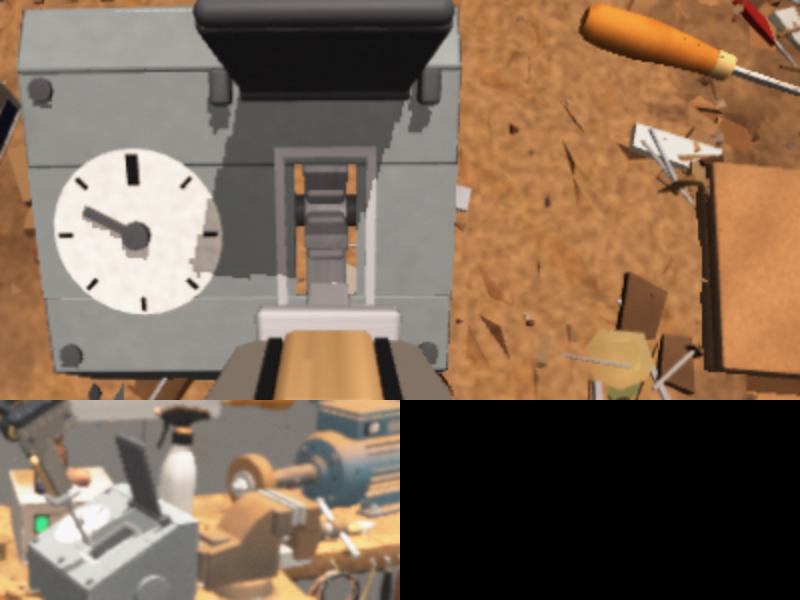

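arm_command(
  rows=[
    {"x":-0.0006,"y":-0.0007,"z":0.02,"ax":0.003,"ay":-0.009,"az":0,"claw":1},
    {"x":-0.0006,"y":-0.0007,"z":0.04,"ax":0.003,"ay":-0.009,"az":0,"claw":1},
    {"x":-0.0006,"y":-0.0007,"z":0.055,"ax":0.003,"ay":-0.009,"az":0,"claw":1},
    {"x":-0.0006,"y":-0.0007,"z":0.0636,"ax":0.003,"ay":-0.009,"az":0,"claw":1},
  ],
)

```text
clock: 9.05
position: [573.5, 61.1, 147.4]
ee_rot: [-0.017, 0.969, 0.065, 0.239]
wrist_force: [0.2, 0.5, -2.2]
width: 26.2
```

```bash
python3 g.py 16,-21
```

```text
t 9.05 tip(face) [-23.1   0.8 -22.9] F face [-0.8  0.4 -2.1] w 26.2
dist [38.7  0.6 -2.1] turn [-0.001  0.005 -0.001] rows 0.8
{'x': np.float64(0.0644), 'y': np.float64(0.001), 'z': np.float64(-0.0036), 'ax': np.float64(-0.0028), 'ay': np.float64(0.0095), 'az': np.float64(-0.002), 'claw': 1}
```

arm_command(
  rows=[
    {"x":0.015,"y":0.001,"z":-0.003,"ax":-0.003,"ay":0.009,"az":-0.002,"claw":1},
    {"x":0.03,"y":0.001,"z":-0.003,"ax":-0.003,"ay":0.009,"az":-0.002,"claw":1},
    {"x":0.045,"y":0.001,"z":-0.003,"ax":-0.003,"ay":0.009,"az":-0.002,"claw":1},
    {"x":0.058,"y":0.001,"z":-0.003,"ax":-0.003,"ay":0.009,"az":-0.002,"claw":1},
    {"x":0.065,"y":0.001,"z":-0.003,"ax":-0.003,"ay":0.009,"az":-0.002,"claw":1},
  ],
)

```text
clock: 9.55
position: [607.8, 65.1, 167.7]
ee_rot: [-0.016, 0.968, 0.066, 0.241]
wrist_force: [-2.0, -1.1, -2.9]
width: 25.9
```

```bash
python3 g.py 16,-21; python3 look.py l4
```

```text
t 9.55 tip(face) [ 17.3  -0.  -21.2] F face [-3.3 -0.8 -1.5] w 25.9
dist [-1.3 -0.  -0.2] turn [ 0. -0.  0.] rows 0.0
{'x': np.float64(-0.0022), 'y': np.float64(-0.0), 'z': np.float64(-0.0004), 'ax': np.float64(0.0002), 'ay': np.float64(-0.0003), 'az': np.float64(0.0004), 'claw': 1}
```

View pics/l4.png

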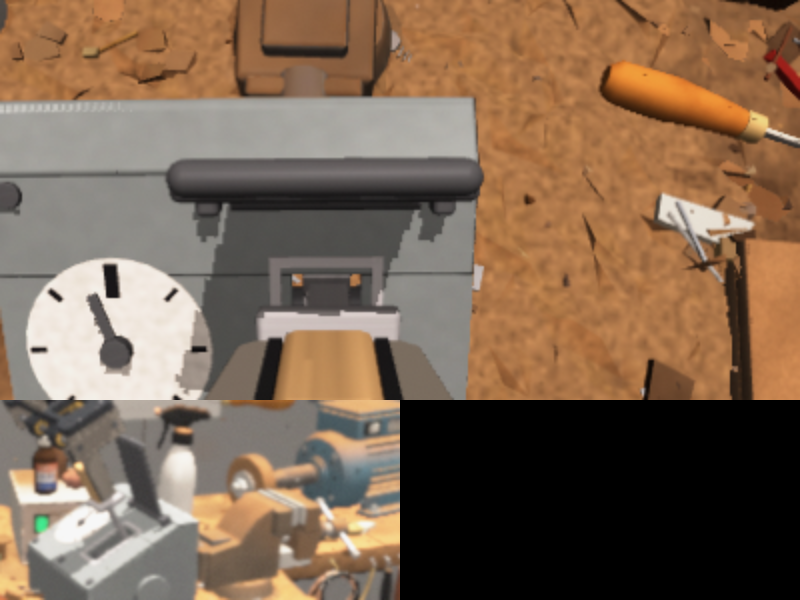

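arm_command(
  rows=[
    {"x":-0.008,"y":0,"z":0,"ax":0,"ay":0,"az":0,"claw":1},
    {"x":-0.01,"y":0,"z":-0.03,"ax":0,"ay":0,"az":0,"claw":1},
    {"x":-0.012,"y":0,"z":-0.058,"ax":0,"ay":0,"az":0,"claw":1},
    {"x":-0.04,"y":0,"z":-0.058,"ax":0,"ay":0,"az":0,"claw":1},
    {"x":-0.063,"y":0,"z":-0.058,"ax":0,"ay":0,"az":0,"claw":1},
  ],
)

```text
clock: 10.15
position: [559.5, 58.0, 182.7]
ee_rot: [-0.016, 0.967, 0.066, 0.244]
wrist_force: [-0.6, 0.3, -0.9]
width: 25.7
```

```bash
python3 g.py -20,-21
```

```text
t 10.15 tip(face) [-18.3  -0.7  15. ] F face [-0.9  0.4 -0.5] w 25.7
dist [-1.4 -0.6 36. ] turn [ 0.002 -0.006  0.   ] rows 0.7
{'x': np.float64(-0.0024), 'y': np.float64(-0.001), 'z': np.float64(0.0599), 'ax': np.float64(0.0035), 'ay': np.float64(-0.0124), 'az': np.float64(0.0008), 'claw': 1}
```

arm_command(
  rows=[
    {"x":-0.0024,"y":-0.001,"z":0.018,"ax":0.003,"ay":-0.012,"az":0,"claw":1},
    {"x":-0.0024,"y":-0.001,"z":0.037,"ax":0.003,"ay":-0.012,"az":0,"claw":1},
    {"x":-0.0024,"y":-0.001,"z":0.052,"ax":0.003,"ay":-0.012,"az":0,"claw":1},
    {"x":-0.0024,"y":-0.001,"z":0.06,"ax":0.003,"ay":-0.012,"az":0,"claw":1},
  ],
)

```text
clock: 10.55
position: [575.5, 60.8, 149.5]
ee_rot: [-0.016, 0.968, 0.066, 0.241]
wrist_force: [-0.3, 0.2, -1.1]
width: 25.5
```

```bash
python3 g.py -1,-21
```

```text
t 10.55 tip(face) [-20.   0. -22.] F face [-0.8  0.2 -0.9] w 25.5
dist [19.  0. -1.] turn [0. 0. 0.] rows 0.4
{'x': np.float64(0.0317), 'y': np.float64(0.0), 'z': np.float64(-0.0017), 'ax': np.float64(0.0002), 'ay': np.float64(0.0003), 'az': np.float64(0.0004), 'claw': 1}
```

arm_command(
  rows=[
    {"x":0.01,"y":0,"z":-0.0017,"ax":0,"ay":0,"az":0,"claw":1},
    {"x":0.018,"y":0,"z":-0.0017,"ax":0,"ay":0,"az":0,"claw":1},
    {"x":0.025,"y":0,"z":-0.0017,"ax":0,"ay":0,"az":0,"claw":1},
    {"x":0.03,"y":0,"z":-0.0017,"ax":0,"ay":0,"az":0,"claw":1},
    {"x":0.032,"y":0,"z":-0.0017,"ax":0,"ay":0,"az":0,"claw":1},
  ],
)

```text
clock: 11.05
position: [591.9, 63.1, 159.5]
ee_rot: [-0.016, 0.968, 0.066, 0.241]
wrist_force: [-3.4, 0.6, -1.8]
width: 25.9
```

```bash
python3 g.py 0,-21; python3 look.py l5
```

```text
t 11.05 tip(face) [ -0.7   0.1 -20.9] F face [-3.8  1.   0. ] w 25.9
dist [0.6 0.1 0.1] turn [-0.  0.  0.] rows 0.0
{'x': np.float64(0.0011), 'y': np.float64(0.0002), 'z': np.float64(0.0002), 'ax': np.float64(-0.0002), 'ay': np.float64(0.0009), 'az': np.float64(0.0007), 'claw': 1}
```

View pics/l5.png

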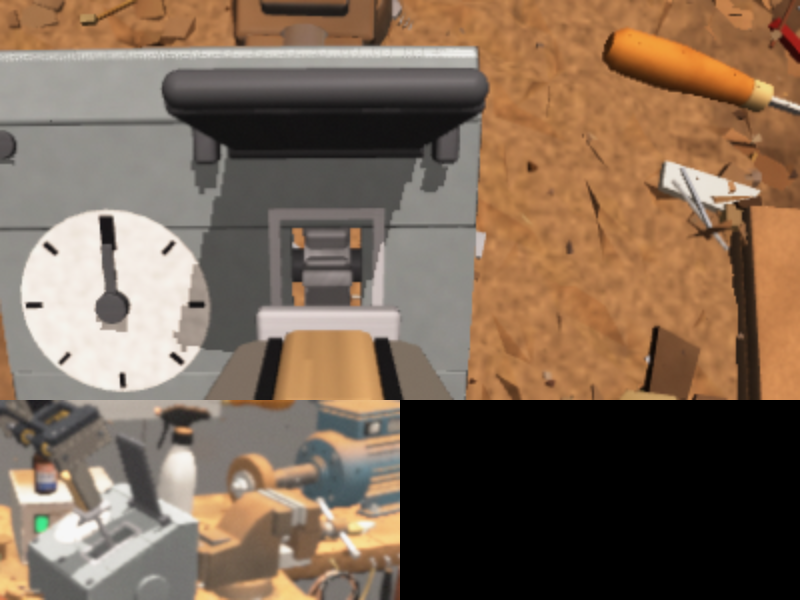

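arm_command(
  rows=[
    {"x":0,"y":0,"z":0,"ax":0,"ay":0,"az":0,"claw":1},
    {"x":-0.006,"y":0,"z":0,"ax":0,"ay":0,"az":0,"claw":1},
    {"x":-0.007,"y":0,"z":-0.03,"ax":0,"ay":0,"az":0,"claw":1},
    {"x":-0.007,"y":0,"z":-0.09,"ax":0,"ay":0,"az":0,"claw":1},
    {"x":-0.007,"y":0,"z":-0.17,"ax":0,"ay":0,"az":0,"claw":1},
  ],
)

```text
clock: 11.65
position: [539.6, 56.1, 246.8]
ee_rot: [-0.017, 0.968, 0.066, 0.24]
wrist_force: [0.7, 0.4, -1.4]
width: 26.1
```

```bash
python3 look.py l6; python3 - <<'E'
from h import *
from bench import *
s=read_state();print(s['joints'],s['position'],s['clock'])
rows(s,[463.6,-291.2,247],down(-16.8),1)
E
```

```text
[-0.22012677 -0.35763128  2.07008453  0.20106091  0.96021793  1.13823548] [543.62778583  55.23308832 256.72002989] 11.75
dist [-115.8  332.5  -50.8] turn [-0.103 -0.497  0.42 ] rows 7.1
{'x': np.float64(-0.193), 'y': np.float64(0.5541), 'z': np.float64(-0.0846), 'ax': np.float64(-0.2058), 'ay': np.float64(-0.9943), 'az': np.float64(0.8406), 'claw': 1}
```

View pics/l6.png

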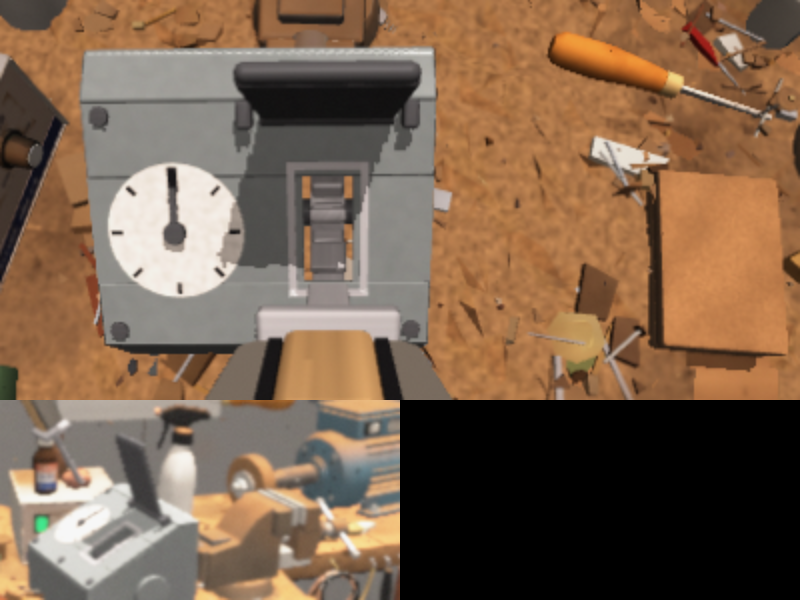

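arm_command(
  rows=[
    {"x":-0.193,"y":0.554,"z":-0.085,"ax":-0.206,"ay":-0.994,"az":0.84,"claw":1},
    {"x":-0.193,"y":0.554,"z":-0.085,"ax":-0.206,"ay":-0.994,"az":0.84,"claw":1},
    {"x":-0.193,"y":0.554,"z":-0.085,"ax":-0.206,"ay":-0.994,"az":0.84,"claw":1},
    {"x":-0.193,"y":0.554,"z":-0.085,"ax":-0.206,"ay":-0.994,"az":0.84,"claw":1},
    {"x":-0.193,"y":0.554,"z":-0.085,"ax":-0.206,"ay":-0.994,"az":0.84,"claw":1},
  ],
)

```text
clock: 12.25
position: [487.6, -190.3, 247.2]
ee_rot: [0.0, 0.989, -0.147, -0.0]
wrist_force: [0.7, 0.8, -1.2]
width: 25.7
```

```bash
python3 - <<'E'
from h import *
from bench import *
s=read_state();print(s['joints'],s['position'],s['clock'])
rows(s,[463.6,-291.2,220],down(-16.8),1)
E
```

```text
[-6.02802777e-01  2.37264862e-03  1.69796438e+00 -6.98287630e-04
  1.44115239e+00  1.26297932e+00] [ 487.57180294 -190.29268422  247.24482619] 12.25
dist [  6.4 103.5  27.3] turn [ 0.001  0.    -0.002] rows 2.1
{'x': np.float64(0.0107), 'y': np.float64(0.1725), 'z': np.float64(0.0455), 'ax': np.float64(0.0014), 'ay': np.float64(0.0002), 'az': np.float64(-0.0034), 'claw': 1}
```

arm_command(
  rows=[
    {"x":0.0107,"y":0.07,"z":0.02,"ax":0,"ay":0,"az":-0.003,"claw":1},
    {"x":0.0107,"y":0.13,"z":0.04,"ax":0,"ay":0,"az":-0.003,"claw":1},
    {"x":0.0107,"y":0.1725,"z":0.0455,"ax":0,"ay":0,"az":-0.003,"claw":1},
    {"x":0.0107,"y":0.1725,"z":0.0455,"ax":0,"ay":0,"az":-0.003,"claw":1},
    {"x":0.0107,"y":0.1725,"z":0.0455,"ax":0,"ay":0,"az":-0.003,"claw":1},
  ],
)

```text
clock: 12.75
position: [463.8, -291.4, 219.6]
ee_rot: [0.0, 0.989, -0.147, 0.0]
wrist_force: [-1.1, -0.6, -1.8]
width: 25.9
```

```bash
python3 - <<'E'
from h import *
from bench import *
import cv2
im=[snapshot(n)['img'][:,:,::-1] for n in ('wrist','side','scene')]
c=np.zeros((500,800,3),np.uint8)
c[:300,:]=cv2.resize(im[0][80:230,120:520],None,fx=2,fy=2)
c[300:500,:200]=cv2.resize(im[1][220:320,245:345],None,fx=2,fy=2)
c[300:500,250:450]=cv2.resize(im[2][110:210,350:450],None,fx=2,fy=2)
cv2.imwrite('pics/r1.png',c)
s=read_state();print(s['position'],s['clock'])
rows(s,[463.6,-291.2,150],down(-16.8),1)
rows(s,[463.6,-291.2,94],down(-16.8),1)
E
```

```text
[ 464.299681   -290.35936172  220.32423234] 12.9
dist [-0.5  1.  70.3] turn [ 0.001 -0.001  0.001] rows 1.4
{'x': np.float64(-0.0008), 'y': np.float64(0.0016), 'z': np.float64(0.1172), 'ax': np.float64(0.0016), 'ay': np.float64(-0.0019), 'az': np.float64(0.0024), 'claw': 1}
dist [ -0.5   0.9 126.3] turn [ 0.001 -0.001  0.001] rows 2.5
{'x': np.float64(-0.0009), 'y': np.float64(0.0015), 'z': np.float64(0.2105), 'ax': np.float64(0.0016), 'ay': np.float64(-0.0019), 'az': np.float64(0.0024), 'claw': 1}
```

View pics/r1.png

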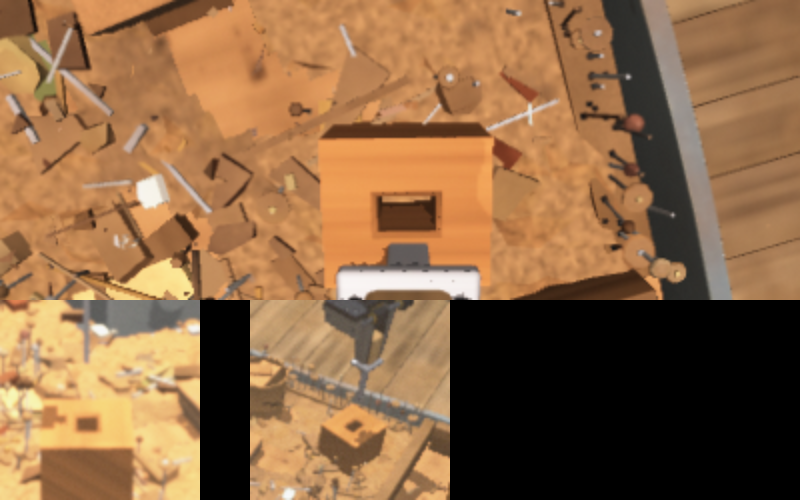

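arm_command(
  rows=[
    {"x":-0.0008,"y":0.0016,"z":0.05,"ax":0.001,"ay":-0.002,"az":0.002,"claw":1},
    {"x":-0.0008,"y":0.0016,"z":0.08,"ax":0.001,"ay":-0.002,"az":0.002,"claw":1},
    {"x":-0.0008,"y":0.0016,"z":0.1,"ax":0.001,"ay":-0.002,"az":0.002,"claw":1},
    {"x":-0.0008,"y":0.0016,"z":0.117,"ax":0.001,"ay":-0.002,"az":0.002,"claw":1},
  ],
)

```text
clock: 13.3
position: [464.0, -290.5, 149.7]
ee_rot: [0.0, 0.989, -0.145, 0.0]
wrist_force: [-0.6, -0.2, -1.7]
width: 26.0
```

```bash
python3 - <<'E'
from h import *
from bench import *
s=read_state();print(s['position'],s['wrist_force'])
rows(s,[463.6,-291.2,93.5],down(-16.8),1)
E
```

```text
[ 464.0024277  -290.54947683  149.68768097] [-0.64899768 -0.20499405 -1.67634615]
dist [-0.2  0.7 56.2] turn [ 0.    -0.     0.001] rows 1.1
{'x': np.float64(-0.0004), 'y': np.float64(0.0012), 'z': np.float64(0.0936), 'ax': np.float64(0.0006), 'ay': np.float64(-0.0006), 'az': np.float64(0.0027), 'claw': 1}
```

arm_command(
  rows=[
    {"x":-0.0004,"y":0.0012,"z":0.035,"ax":0,"ay":0,"az":0.002,"claw":1},
    {"x":-0.0004,"y":0.0012,"z":0.06,"ax":0,"ay":0,"az":0.002,"claw":1},
    {"x":-0.0004,"y":0.0012,"z":0.08,"ax":0,"ay":0,"az":0.002,"claw":1},
    {"x":-0.0004,"y":0.0012,"z":0.09,"ax":0,"ay":0,"az":0.002,"claw":1},
    {"x":-0.0004,"y":0.0012,"z":0.0936,"ax":0,"ay":0,"az":0.002,"claw":1},
  ],
)

```text
clock: 13.8
position: [463.5, -291.1, 93.1]
ee_rot: [-0.0, 0.989, -0.146, -0.0]
wrist_force: [0.4, 0.3, -1.3]
width: 25.9
```

arm_command(
  rows=[
    {"x":0,"y":0,"z":0,"ax":0,"ay":0,"az":0,"claw":1},
    {"x":0,"y":0,"z":0,"ax":0,"ay":0,"az":0,"claw":0},
    {"x":0,"y":0,"z":0,"ax":0,"ay":0,"az":0,"claw":-1},
    {"x":0,"y":0,"z":0,"ax":0,"ay":0,"az":0,"claw":-1},
    {"x":0,"y":0,"z":0,"ax":0,"ay":0,"az":0,"claw":-1},
  ],
)

```text
clock: 14.3
position: [463.7, -291.3, 93.5]
ee_rot: [0.0, 0.989, -0.146, 0.0]
wrist_force: [-0.4, 0.0, 0.1]
width: 55.7
```

arm_command(
  rows=[
    {"x":0,"y":0,"z":0,"ax":0,"ay":0,"az":0,"claw":-1},
    {"x":0,"y":0,"z":0,"ax":0,"ay":0,"az":0,"claw":-1},
    {"x":0,"y":0,"z":0,"ax":0,"ay":0,"az":0,"claw":-1},
    {"x":0,"y":0,"z":0,"ax":0,"ay":0,"az":0,"claw":-1},
    {"x":0,"y":0,"z":0,"ax":0,"ay":0,"az":0,"claw":-1},
  ],
)

```text
clock: 14.8
position: [463.7, -291.3, 93.5]
ee_rot: [0.0, 0.989, -0.146, 0.0]
wrist_force: [0.6, -0.0, -1.0]
width: 91.8
```

Lift clear and check the spoon.

arm_command(
  rows=[
    {"x":0,"y":0,"z":-0.04,"ax":0,"ay":0,"az":0,"claw":-1},
    {"x":0,"y":0,"z":-0.11,"ax":0,"ay":0,"az":0,"claw":-1},
    {"x":0,"y":0,"z":-0.19,"ax":0,"ay":0,"az":0,"claw":1},
    {"x":0,"y":0,"z":-0.27,"ax":0,"ay":0,"az":0,"claw":1},
    {"x":0,"y":0,"z":-0.3,"ax":0,"ay":0,"az":0,"claw":1},
  ],
)

```text
clock: 15.3
position: [465.3, -292.7, 279.6]
ee_rot: [0.003, 0.989, -0.146, 0.004]
wrist_force: [-0.5, 0.6, 0.1]
width: 69.8
```

```bash
python3 - <<'E'
from h import *
from bench import *
import cv2
ps=[snapshot(n) for n in ('wrist','side','scene')]
im=[p['img'][:,:,::-1] for p in ps]
c=np.zeros((600,800,3),np.uint8)
c[:300,:]=cv2.resize(im[0][80:230,120:520],None,fx=2,fy=2)
c[300:600,:300]=cv2.resize(im[1][240:340,245:345],None,fx=3,fy=3)
c[300:600,350:650]=cv2.resize(im[2][130:230,350:450],None,fx=3,fy=3)
cv2.imwrite('pics/r2.png',c)
s=read_state();print(s['position'],s['clock'],s['joints'])
# cover angle estimate from l6-type view: pinpoint edge
q=[]
for p in ps[1:]:
    r=pinpoint(p,'cover_edge');print([(a['location'],a['confidence']) for a in r])
    q.append((p,r[0]['location']))
o=np.array([FX,FY,105]);Rf=faceR(FYAW)
f=lambda v:np.concatenate([proj(p,o+Rf@np.array([60-92*np.cos(v[0]),0,6.5+92*np.sin(v[0])]))[0]-u for p,u in q])
r=least_squares(f,[1.7]);print('cover',r.x,r.fun)
E
```

```text
[ 464.1343169  -291.60696915  274.4732822 ] 15.45 [-7.81414730e-01  5.13766748e-02  1.59473054e+00 -1.07163570e-04
  1.49228113e+00  1.08213525e+00]
[([320.7, 138.4], 0.6)]
[([295.5, 180.9], 0.71)]
cover [1.76776072] [-0.27911273  1.9871731  -1.34743776  0.04838167]
```

View pics/r2.png

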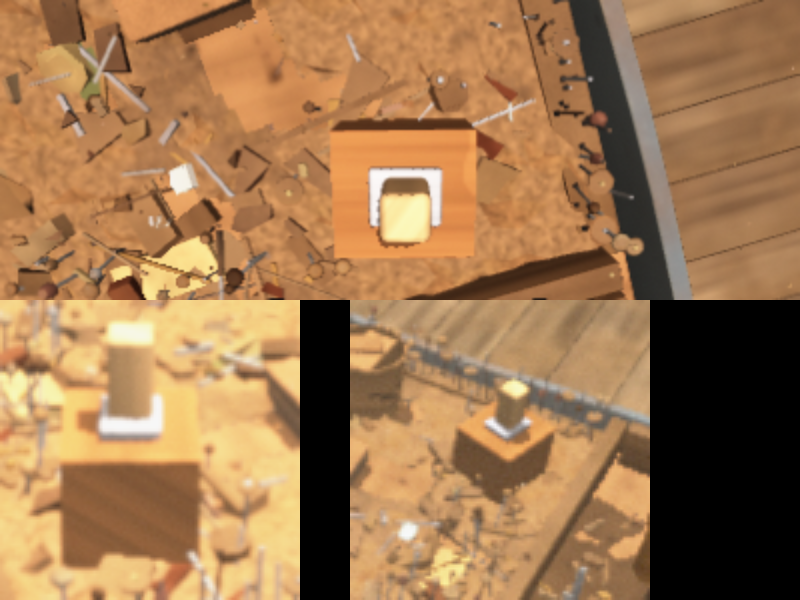

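```bash
cat > g2.py <<'E'
import sys
from h import *
from bench import *
s=read_state()
o=np.array([FX,FY,105.]);Rf=faceR(FYAW)
tip=Rf.T@(s['position']-o)
print('t',s['clock'],'TCP(face)',tip.round(1),'F face',(Rf.T@s['wrist_force']).round(1),'w',round(s['width'],1),s['joints'].round(2))
for a in sys.argv[1:]:
    v=[float(t) for t in a.split(',')]
    P,Rt=face_pose(v[0],v[1],L=19); print(a,P.round(0));rows(s,P,Rt,1)
E
python3 g2.py -20,150 20,150
```

```text
t 15.55 TCP(face) [-103.2 -332.8  243.2] F face [-0.6 -0.4 -0.4] w 50.0 [-0.78  0.05  1.6  -0.    1.49  1.08]
-20,150 [534.  55. 228.]
dist [ -31.5 -351.4   43.8] turn [ 0.103  0.483 -0.42 ] rows 7.1
{'x': np.float64(-0.0525), 'y': np.float64(-0.5857), 'z': np.float64(0.0729), 'ax': np.float64(0.2059), 'ay': np.float64(0.9668), 'az': np.float64(-0.8404), 'claw': 1}
20,150 [569.  60. 247.]
dist [   0.6 -366.1   24.9] turn [ 0.103  0.483 -0.42 ] rows 7.3
{'x': np.float64(0.0009), 'y': np.float64(-0.6102), 'z': np.float64(0.0415), 'ax': np.float64(0.2059), 'ay': np.float64(0.9668), 'az': np.float64(-0.8404), 'claw': 1}
```

arm_command(
  rows=[
    {"x":-0.0525,"y":-0.586,"z":0.05,"ax":0.206,"ay":0.967,"az":-0.84,"claw":1},
    {"x":-0.0525,"y":-0.586,"z":0.05,"ax":0.206,"ay":0.967,"az":-0.84,"claw":1},
    {"x":-0.0525,"y":-0.586,"z":0.05,"ax":0.206,"ay":0.967,"az":-0.84,"claw":1},
    {"x":-0.0525,"y":-0.586,"z":0.05,"ax":0.206,"ay":0.967,"az":-0.84,"claw":1},
    {"x":-0.0525,"y":-0.586,"z":0.05,"ax":0.206,"ay":0.967,"az":-0.84,"claw":1},
  ],
)

```text
clock: 16.05
position: [510.8, -45.2, 246.6]
ee_rot: [-0.018, 0.968, 0.065, 0.24]
wrist_force: [0.1, 0.1, 0.8]
width: 10.0
```

```bash
python3 g2.py 0,150 40,160
```

```text
t 16.05 TCP(face) [-43.6 -96.2 183.6] F face [0.5 0.1 0.7] w 10.0 [-0.51 -0.43  2.13  0.33  1.06  0.81]
0,150 [552.  57. 237.]
dist [ 43.5 -96.2  33.8] turn [-0.003  0.002 -0.002] rows 2.2
{'x': np.float64(0.0725), 'y': np.float64(-0.1603), 'z': np.float64(0.0563), 'ax': np.float64(-0.0056), 'ay': np.float64(0.0041), 'az': np.float64(-0.0038), 'claw': 1}
40,160 [582.  62. 265.]
dist [ 83.5 -96.3  23.7] turn [-0.003  0.002 -0.002] rows 2.6
{'x': np.float64(0.1392), 'y': np.float64(-0.1605), 'z': np.float64(0.0395), 'ax': np.float64(-0.0056), 'ay': np.float64(0.0041), 'az': np.float64(-0.0038), 'claw': 1}
```

arm_command(
  rows=[
    {"x":0.139,"y":-0.1605,"z":0.0395,"ax":-0.005,"ay":0.004,"az":-0.004,"claw":1},
    {"x":0.139,"y":-0.1605,"z":0.0395,"ax":-0.005,"ay":0.004,"az":-0.004,"claw":1},
    {"x":0.139,"y":-0.1605,"z":0.0395,"ax":-0.005,"ay":0.004,"az":-0.004,"claw":1},
    {"x":0.139,"y":-0.1605,"z":0.0395,"ax":-0.005,"ay":0.004,"az":-0.004,"claw":1},
  ],
)

```text
clock: 16.45
position: [581.6, 65.1, 262.5]
ee_rot: [-0.018, 0.968, 0.068, 0.24]
wrist_force: [0.5, -0.2, 0.7]
width: 0.5
```

```bash
python3 look.py m1; python3 g2.py 115,150 118,70
```

```text
t 16.55 TCP(face) [ 37.6   0.8 158.1] F face [ 0.2 -0.2 -0.4] w 0.7 [-0.18 -0.23  1.96  0.18  0.96  1.18]
115,150 [652.  71. 291.]
dist [77.4  0.9  7.7] turn [-0.002  0.004  0.001] rows 1.6
{'x': np.float64(0.129), 'y': np.float64(0.0014), 'z': np.float64(0.0129), 'ax': np.float64(-0.0038), 'ay': np.float64(0.0088), 'az': np.float64(0.002), 'claw': 1}
118,70 [692.  77. 222.]
dist [80.8  1.  87.7] turn [-0.002  0.004  0.001] rows 2.4
{'x': np.float64(0.1346), 'y': np.float64(0.0017), 'z': np.float64(0.1462), 'ax': np.float64(-0.0038), 'ay': np.float64(0.0088), 'az': np.float64(0.002), 'claw': 1}
```

View pics/m1.png

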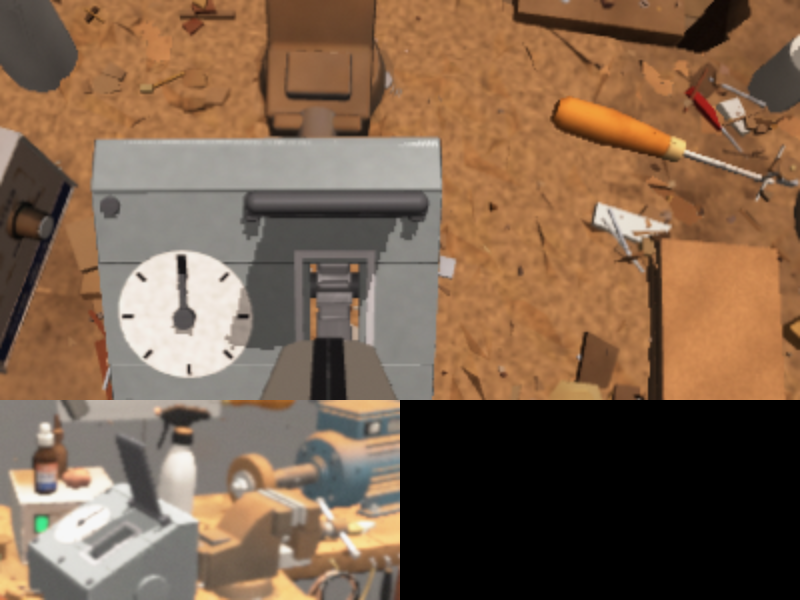

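arm_command(
  rows=[
    {"x":0.07,"y":0.0015,"z":0.008,"ax":-0.004,"ay":0.009,"az":0.002,"claw":1},
    {"x":0.137,"y":0.0015,"z":0.02,"ax":-0.004,"ay":0.009,"az":0.002,"claw":1},
    {"x":0.139,"y":0.0015,"z":0.08,"ax":-0.004,"ay":0.009,"az":0.002,"claw":1},
    {"x":0.139,"y":0.0015,"z":0.13,"ax":-0.004,"ay":0.009,"az":0.002,"claw":1},
    {"x":0.139,"y":0.0015,"z":0.146,"ax":-0.004,"ay":0.009,"az":0.002,"claw":1},
  ],
)

```text
clock: 17.05
position: [692.2, 75.5, 217.6]
ee_rot: [-0.017, 0.969, 0.065, 0.237]
wrist_force: [0.4, 0.0, -0.8]
width: 0.4
```

```bash
python3 look.py m2; python3 g2.py 118,70 90,72
```

```text
t 17.15 TCP(face) [117.6  -0.8  68.1] F face [-0.2  0.5  0.1] w 0.4 [-0.12  0.11  1.71  0.16  0.85  1.24]
118,70 [692.  77. 222.]
dist [ 0.4 -0.9 -1.9] turn [-0.     0.005 -0.002] rows 0.0
{'x': np.float64(0.0006), 'y': np.float64(-0.0014), 'z': np.float64(-0.0032), 'ax': np.float64(-0.0004), 'ay': np.float64(0.0104), 'az': np.float64(-0.0039), 'claw': 1}
90,72 [667.  73. 211.]
dist [-27.6  -0.8  -3.8] turn [-0.     0.005 -0.002] rows 0.6
{'x': np.float64(-0.046), 'y': np.float64(-0.0013), 'z': np.float64(-0.0063), 'ax': np.float64(-0.0004), 'ay': np.float64(0.0104), 'az': np.float64(-0.0039), 'claw': 1}
```

View pics/m2.png

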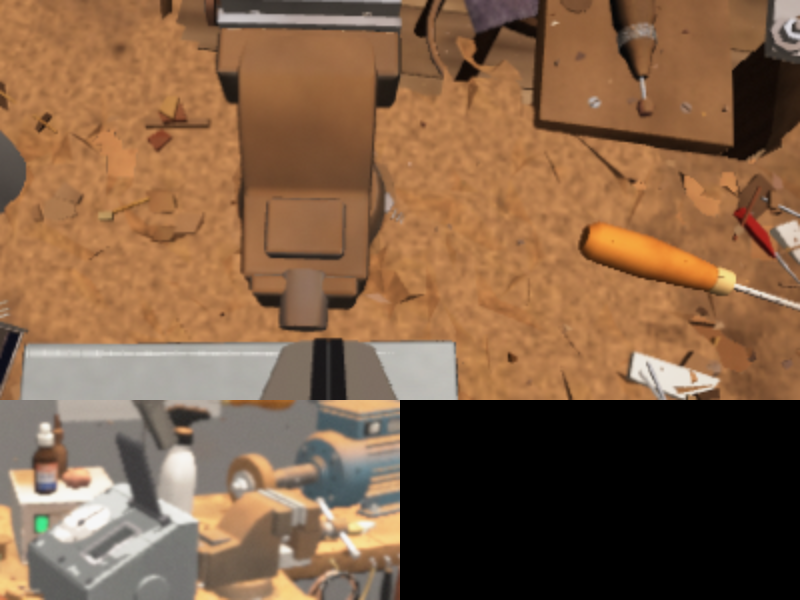

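arm_command(
  rows=[
    {"x":-0.029,"y":-0.001,"z":-0.0065,"ax":0,"ay":0.01,"az":-0.004,"claw":1},
    {"x":-0.05,"y":-0.001,"z":-0.012,"ax":0,"ay":0.01,"az":-0.004,"claw":1},
    {"x":-0.068,"y":-0.001,"z":-0.016,"ax":0,"ay":0.01,"az":-0.004,"claw":1},
    {"x":-0.083,"y":-0.001,"z":-0.018,"ax":0,"ay":0.01,"az":-0.004,"claw":1},
    {"x":-0.096,"y":-0.001,"z":-0.019,"ax":0,"ay":0.01,"az":-0.004,"claw":1},
  ],
)

```text
clock: 17.65
position: [637.4, 68.2, 205.8]
ee_rot: [-0.016, 0.968, 0.065, 0.243]
wrist_force: [4.7, -0.1, -0.5]
width: 0.7
```

```bash
python3 look.py m3; python3 g2.py 53,79.6 42,76 32,71 23,65 15,57
```

```text
t 17.75 TCP(face) [59.8 -0.5 80.6] F face [ 0.1 -0.1  0.7] w 0.3 [-0.15 -0.02  1.89  0.18  0.82  1.19]
53,79.6 [631.  68. 200.]
dist [-6.8 -0.5  1. ] turn [ 0. -0. -0.] rows 0.1
{'x': np.float64(-0.0113), 'y': np.float64(-0.0008), 'z': np.float64(0.0017), 'ax': np.float64(0.0007), 'ay': np.float64(-0.0005), 'az': np.float64(-0.0002), 'claw': 1}
42,76 [623.  67. 192.]
dist [-17.8  -0.5   4.6] turn [ 0. -0. -0.] rows 0.4
{'x': np.float64(-0.0297), 'y': np.float64(-0.0008), 'z': np.float64(0.0077), 'ax': np.float64(0.0007), 'ay': np.float64(-0.0005), 'az': np.float64(-0.0002), 'claw': 1}
32,71 [616.  66. 183.]
dist [-27.8  -0.5   9.6] turn [ 0. -0. -0.] rows 0.6
{'x': np.float64(-0.0463), 'y': np.float64(-0.0008), 'z': np.float64(0.016), 'ax': np.float64(0.0007), 'ay': np.float64(-0.0005), 'az': np.float64(-0.0002), 'claw': 1}
23,65 [611.  66. 173.]
dist [-36.8  -0.5  15.6] turn [ 0. -0. -0.] rows 0.8
{'x': np.float64(-0.0613), 'y': np.float64(-0.0008), 'z': np.float64(0.026), 'ax': np.float64(0.0007), 'ay': np.float64(-0.0005), 'az': np.float64(-0.0002), 'claw': 1}
15,57 [608.  65. 162.]
dist [-44.8  -0.5  23.6] turn [ 0. -0. -0.] rows 1.0
{'x': np.float64(-0.0747), 'y': np.float64(-0.0008), 'z': np.float64(0.0394), 'ax': np.float64(0.0007), 'ay': np.float64(-0.0005), 'az': np.float64(-0.0002), 'claw': 1}
```

View pics/m3.png

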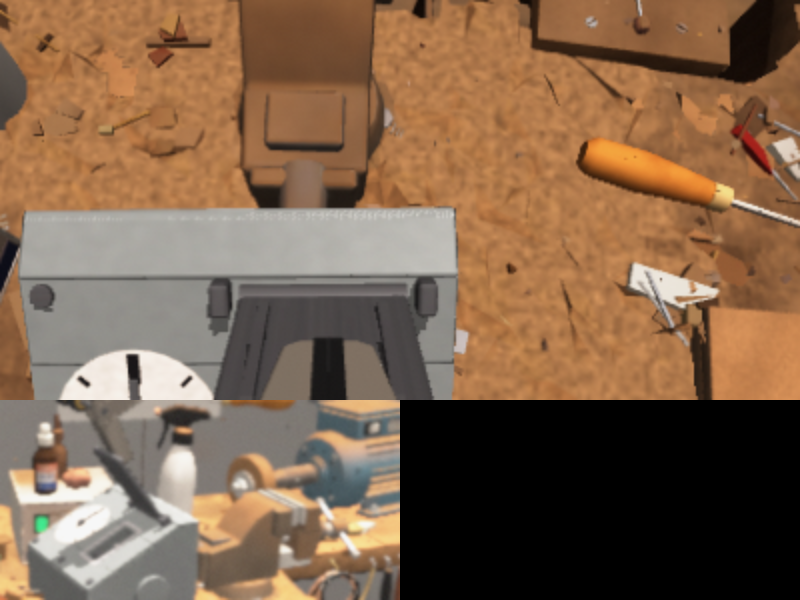

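arm_command(
  rows=[
    {"x":-0.013,"y":-0.001,"z":0.002,"ax":0,"ay":0,"az":0,"claw":1},
    {"x":-0.03,"y":-0.001,"z":0.008,"ax":0,"ay":0,"az":0,"claw":1},
    {"x":-0.046,"y":-0.001,"z":0.016,"ax":0,"ay":0,"az":0,"claw":1},
    {"x":-0.061,"y":-0.001,"z":0.026,"ax":0,"ay":0,"az":0,"claw":1},
    {"x":-0.07,"y":-0.001,"z":0.034,"ax":0,"ay":0,"az":0,"claw":1},
  ],
)

```text
clock: 18.25
position: [608.2, 65.2, 165.5]
ee_rot: [-0.016, 0.968, 0.066, 0.241]
wrist_force: [1.6, -2.1, 2.5]
width: 0.4
```

```bash
python3 look.py m4; python3 g2.py 15,57 10,51 6,46 2,39
```

```text
t 18.35 TCP(face) [15.3  0.5 58.9] F face [-0.1 -0.5  0.6] w 0.3 [-0.17 -0.05  2.    0.21  0.74  1.15]
15,57 [608.  65. 162.]
dist [-0.3  0.5  1.9] turn [-0.001  0.004 -0.001] rows 0.0
{'x': np.float64(-0.0005), 'y': np.float64(0.0009), 'z': np.float64(0.0032), 'ax': np.float64(-0.0015), 'ay': np.float64(0.0072), 'az': np.float64(-0.0015), 'claw': 1}
10,51 [606.  65. 155.]
dist [-5.3  0.5  7.9] turn [-0.001  0.004 -0.001] rows 0.2
{'x': np.float64(-0.0088), 'y': np.float64(0.0009), 'z': np.float64(0.0132), 'ax': np.float64(-0.0015), 'ay': np.float64(0.0072), 'az': np.float64(-0.0015), 'claw': 1}
6,46 [605.  65. 148.]
dist [-9.3  0.5 13. ] turn [-0.001  0.004 -0.001] rows 0.3
{'x': np.float64(-0.0154), 'y': np.float64(0.0009), 'z': np.float64(0.0216), 'ax': np.float64(-0.0015), 'ay': np.float64(0.0072), 'az': np.float64(-0.0015), 'claw': 1}
2,39 [605.  65. 140.]
dist [-13.2   0.6  20. ] turn [-0.001  0.004 -0.001] rows 0.5
{'x': np.float64(-0.0221), 'y': np.float64(0.0009), 'z': np.float64(0.0333), 'ax': np.float64(-0.0015), 'ay': np.float64(0.0072), 'az': np.float64(-0.0015), 'claw': 1}
```

View pics/m4.png

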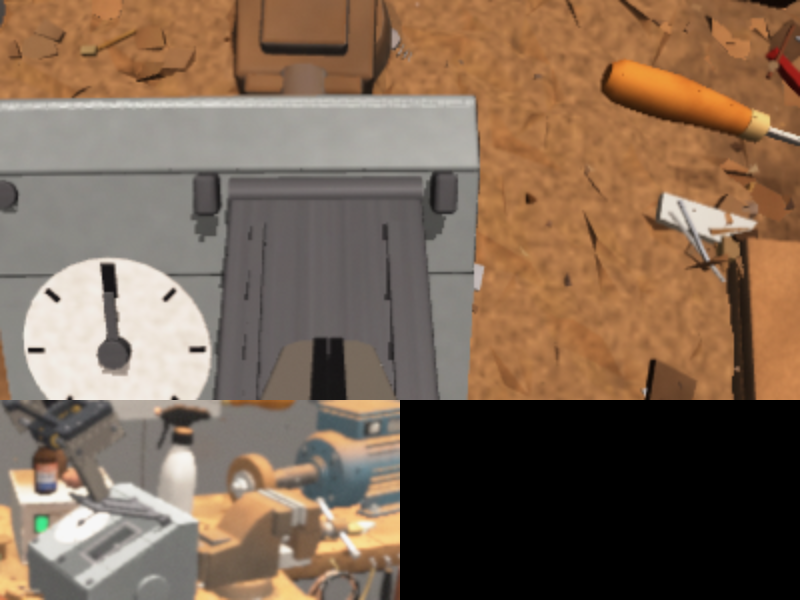

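arm_command(
  rows=[
    {"x":-0.005,"y":0.001,"z":0.008,"ax":-0.001,"ay":0.007,"az":-0.001,"claw":1},
    {"x":-0.011,"y":0.001,"z":0.016,"ax":-0.001,"ay":0.007,"az":-0.001,"claw":1},
    {"x":-0.016,"y":0.001,"z":0.024,"ax":-0.001,"ay":0.007,"az":-0.001,"claw":1},
    {"x":-0.02,"y":0.001,"z":0.031,"ax":-0.001,"ay":0.007,"az":-0.001,"claw":1},
    {"x":-0.023,"y":0.001,"z":0.037,"ax":-0.001,"ay":0.007,"az":-0.001,"claw":1},
  ],
)

```text
clock: 18.85
position: [605.5, 65.0, 137.6]
ee_rot: [-0.017, 0.968, 0.066, 0.241]
wrist_force: [-0.2, 1.3, 3.7]
width: 0.6
```

```bash
python3 g2.py  -3,24 -5,9
```

```text
t 18.85 TCP(face) [ 1.1  0.2 36.3] F face [1.7 1.3 3.2] w 0.6 [-0.17 -0.02  2.03  0.23  0.68  1.12]
-3,24 [608.  65. 125.]
dist [-4.1  0.2 12.3] turn [-0.001  0.    -0.   ] rows 0.3
{'x': np.float64(-0.0069), 'y': np.float64(0.0003), 'z': np.float64(0.0205), 'ax': np.float64(-0.0013), 'ay': np.float64(0.0007), 'az': np.float64(-0.0007), 'claw': 1}
-5,9 [613.  66. 111.]
dist [-6.1  0.2 27.3] turn [-0.001  0.    -0.   ] rows 0.6
{'x': np.float64(-0.0102), 'y': np.float64(0.0003), 'z': np.float64(0.0455), 'ax': np.float64(-0.0013), 'ay': np.float64(0.0007), 'az': np.float64(-0.0007), 'claw': 1}
```

arm_command(
  rows=[
    {"x":-0.003,"y":0,"z":0.007,"ax":-0.001,"ay":0,"az":0,"claw":1},
    {"x":-0.005,"y":0,"z":0.014,"ax":-0.001,"ay":0,"az":0,"claw":1},
    {"x":-0.007,"y":0,"z":0.021,"ax":-0.001,"ay":0,"az":0,"claw":1},
    {"x":-0.008,"y":0,"z":0.027,"ax":-0.001,"ay":0,"az":0,"claw":1},
    {"x":-0.009,"y":0,"z":0.033,"ax":-0.001,"ay":0,"az":0,"claw":1},
  ],
)

```text
clock: 19.35
position: [610.0, 65.7, 117.3]
ee_rot: [-0.017, 0.968, 0.066, 0.241]
wrist_force: [0.6, 1.5, 2.7]
width: 0.5
```

```bash
python3 g2.py -5,9
```

```text
t 19.35 TCP(face) [-4.4  0.3 16.2] F face [2.  1.4 2. ] w 0.5 [-0.16  0.02  2.03  0.24  0.64  1.11]
-5,9 [613.  66. 111.]
dist [-0.6  0.3  7.2] turn [-0.     0.001 -0.   ] rows 0.1
{'x': np.float64(-0.0011), 'y': np.float64(0.0004), 'z': np.float64(0.012), 'ax': np.float64(-0.0006), 'ay': np.float64(0.001), 'az': np.float64(-0.0008), 'claw': 1}
```

arm_command(
  rows=[
    {"x":-0.001,"y":0,"z":0.005,"ax":0,"ay":0,"az":0,"claw":1},
    {"x":-0.001,"y":0,"z":0.009,"ax":0,"ay":0,"az":0,"claw":1},
    {"x":-0.001,"y":0,"z":0.012,"ax":0,"ay":0,"az":0,"claw":1},
    {"x":-0.001,"y":0,"z":0.012,"ax":0,"ay":0,"az":0,"claw":1},
  ],
)

```text
clock: 19.75
position: [612.4, 66.1, 111.6]
ee_rot: [-0.016, 0.968, 0.066, 0.24]
wrist_force: [-15.5, -1.9, 17.8]
width: 0.5
```

```bash
python3 g2.py -5,7
```

```text
t 19.75 TCP(face) [-4.9  0.3 10. ] F face [-5.4  0.2 23. ] w 0.5 [-0.16  0.04  2.02  0.24  0.62  1.11]
-5,7 [614.  66. 109.]
dist [-0.1  0.3  3. ] turn [-0.001  0.002  0.001] rows 0.1
{'x': np.float64(-0.0002), 'y': np.float64(0.0005), 'z': np.float64(0.005), 'ax': np.float64(-0.0011), 'ay': np.float64(0.0039), 'az': np.float64(0.002), 'claw': 1}
```

arm_command(
  rows=[
    {"x":0,"y":0,"z":0.001,"ax":0,"ay":0,"az":0,"claw":1},
    {"x":0,"y":0,"z":0.001,"ax":0,"ay":0,"az":0,"claw":1},
    {"x":0,"y":0,"z":-0.03,"ax":0,"ay":0,"az":0,"claw":1},
    {"x":0,"y":0,"z":-0.09,"ax":0,"ay":0,"az":0,"claw":1},
    {"x":0,"y":0,"z":-0.17,"ax":0,"ay":0,"az":0,"claw":1},
  ],
)

```text
clock: 20.25
position: [562.7, 59.6, 199.2]
ee_rot: [-0.017, 0.969, 0.066, 0.237]
wrist_force: [0.1, -0.6, 0.5]
width: 0.4
```

arm_command(
  rows=[
    {"x":-0.05,"y":0,"z":-0.08,"ax":0,"ay":0,"az":0,"claw":1},
    {"x":-0.1,"y":0,"z":-0.1,"ax":0,"ay":0,"az":0,"claw":1},
    {"x":-0.1,"y":0,"z":-0.1,"ax":0,"ay":0,"az":0,"claw":1},
    {"x":-0.1,"y":0,"z":-0.1,"ax":0,"ay":0,"az":0,"claw":1},
  ],
)

```text
clock: 20.65
position: [482.1, 48.2, 224.5]
ee_rot: [-0.017, 0.969, 0.066, 0.237]
wrist_force: [-0.2, 0.2, -0.9]
width: 0.2
```

```bash
python3 g2.py; python3 - <<'E'
from h import *
from bench import *
import cv2
im=[snapshot(n)['img'][:,:,::-1] for n in ('wrist','side','scene')]
c=np.zeros((600,800,3),np.uint8)
c[:300,:480]=cv2.resize(im[0],(480,300))
c[:300,490:790]=cv2.resize(im[2][165:265,250:350],None,fx=3,fy=3)
c[300:600,:300]=cv2.resize(im[1][240:340,245:345],None,fx=3,fy=3)
c[300:600,310:610]=cv2.resize(im[1][130:230,260:360],None,fx=3,fy=3)
cv2.imwrite('pics/f1.png',c)
E
```

```text
t 20.65 TCP(face) [-68.    0.2 171.5] F face [-0.5  0.2 -0.7] w 0.2 [-0.28 -0.52  2.24  0.23  0.99  1.07]
```

View pics/f1.png

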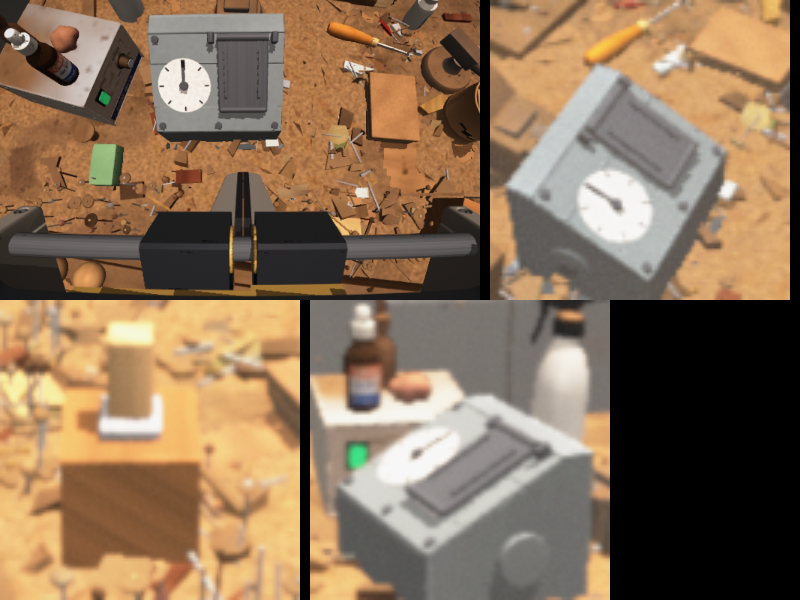

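arm_command(
  rows=[
    {"x":0,"y":0,"z":0,"ax":0,"ay":0,"az":0,"claw":1},
    {"x":0,"y":0,"z":0,"ax":0,"ay":0,"az":0,"claw":1},
    {"x":0,"y":0,"z":0,"ax":0,"ay":0,"az":0,"claw":1},
  ],
)

```text
clock: 21.1
position: [483.0, 48.5, 223.6]
ee_rot: [-0.017, 0.969, 0.066, 0.236]
wrist_force: [-0.1, 0.2, -0.3]
width: 0.1
```

```bash
python3 -c "
from bench import *
print(hand_in())"
```

```text
the job is handed in; nothing more can be done
None
```

The job is done and handed in at about 21 s of the 72 s allowed; the hand-in reported no verdict.

- **Spoon and wheel:** I took the spoon from its block and pushed the star wheel up in three strokes. The joint went from about 0.76 to 1.32, then 2.08, then about 2.4 rad, estimated from the needle in the wrist pictures. The blade stayed in the slot about 0.2 s with the needle on the long mark.
- **Spoon return:** I put the spoon back with the pose it was grasped at, so the shoulder sits on the wood.
- **Cover:** I pushed it shut with the closed fingers, at roughly 0.8 rad/s over the last part. A final press of about 23 N held it flat on the face.

The last pictures show the needle on the long mark, the cover lying flat, the spoon upright in its block, and the gripper clear of everything. The compound bar and tin look unmoved. I did not check the brass block or gouge specifically, but the arm touched nothing else that I know of. The wheel and cover angles come only from the pictures, and no check failed. The one disagreement was a few pixels between the network's cover-edge points and my housing fit, which was not critical.

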